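# Prop the dust lid and traverse the engraving carriage

## Task

Flip up the steel stay on the left side of the dust case, all the way back to its stop, so that the clear lid stands propped open. Then turn the black knob under the lid clockwise to wind the engraving carriage along until its pointer is in line with the pointer on the index block, on the rail along the front of the case (the side facing the robot). Leave the index block and the things around the case where they are.

Things in the scene. Friction and masses are not known exactly. Their poses are not given: they have to be found in the camera images.
- case: fixed dust case, 255 mm deep (x), 310 wide (y), 207 high: clear walls, grey base. Origin: on the bench under its middle; x points to its back (away from the robot at yaw 0), y to its left, z up. Inside, a carriage with a knob; the front wall is only 55 mm high.
- lid_hinge (a point): middle of the lid's hinge line, at x 85, z 205 mm of the case frame. The clear lid (190 x 286 mm, dark steel frame) slopes 25 degrees down to the front when shut, 17 mm clear of the knob's top. Propped, it stands 55 degrees above level, its free edge at x -24, z 361 mm of the case frame, over the knob: reach that from the front with the tool tilted.
- stay_pivot (a point): pivot of the stay, on the outside of the case's left (+y) wall, at x -6, y 157, z 163 mm of the case frame. The stay turns about the case's y axis through this point.
- stay (a joint): stay's angle, rad: 0 lying along the shut lid (pointing forward and 25 degrees down from its pivot), growing as its end swings up, over the top and back; 2.79 at its stop, pointing 45 degrees behind upright. Stays where it is left (friction); about 3 N at its end moves it. A pin on it runs in a slot of the lid, so the lid opens by half the stay's angle.
- stay_grip (a point): where to take the stay: centre line of its cross-bar, a level round steel bar 12 mm thick that sticks 88 mm out to the left (case's +y) from the stay's free end. The point is 57 mm out from the stay, 100 mm from the pivot axis; a 20 mm disc ends the bar 31 mm further out. 120 mm above the bench at the start, 233 mm when propped.
- knob_grip (a point): middle of the carriage's black bar knob: bar 68 mm long (this point's x), 15 mm thick (y), standing out along z, the knob's axis, which leans 25 degrees from vertical toward the front. The point is on the axis, 15 mm below the bar's top, 31 mm above the carriage's sloping face (a 48 mm disc fills the first 10 mm). The knob rides on the carriage and shifts with it.
- knob (a joint): angle of the knob in rad, growing clockwise as seen from above the knob; range 0 to 5.0. The carriage moves 15 mm per rad along the case's -y (to the robot's right). Takes about 0.3 N m; geared, so the carriage can hardly be pushed by hand. It stays where it is left.
- pointer_tip (a point): tip of the carriage's steel pointer, 5 mm wide, at the front of the case, 66 mm above the bench; moves with the carriage along the case's y.
- index_tip (a point): tip of the fixed-set pointer, 5 mm wide, on the index block (dark steel, 22 x 26 x 30 mm) on the rail before the case; same height as the carriage's pointer and facing it nose to nose. The two are in line when their y in the case frame is equal. The block clamps on its rail by friction and must not be moved.
- jar_mid (a point): amber glass jar, 60 mm across, 85 mm high, standing on the right of the case; this point is half-way up.
- brush: bench brush, 170 mm long, lying flat on the left of the case, near and partly below the stay's cross-bar.
- graver: engraving tool with wooden handle, 150 mm long, lying to the right behind the jar.
- clamp: wooden ring clamp, 130 x 34 x 28 mm, lying behind the case.

How it is judged:
By the outcome, as a careful person would: the job done as asked, in the order asked, and still so for the second after the job is handed in, with the robot touching nothing.
It also fails if it takes over 72 s, if anything falls off the work surface, if the arm or the gripper's body presses on something with over 40 N, if the wrist force passes 120 N, or if a joint passes its speed limit or range.

## Robot

A 6-joint arm with a two-finger parallel gripper is mounted at the origin on the work surface. World frame = base frame: x ahead of the robot, y to its left, z up, the work surface at z = 0. Lengths are in m, angles in rad, forces in N, time in s.
With the tool pointing down it reaches from about 0.275 to 0.85 m from the base axis. Payload 5.2 kg.
Tool frame: the origin (TCP) lies midway between the tips of the shut fingers; the grasp point (between the pads) lies 19 mm behind it; z points along the fingers, y is the direction in which the jaws open and shut (so a half turn about z gives the same grasp; the last joint's range is limited). The gripper opens to 85 mm and grips with 20 to 120 N. Pads are 22 mm wide; open, the fingers measure 114 mm over their backs; the gripper's body (76 mm by 85 mm) begins 54 mm behind the grasp point. The pads swing forward as they close: fully open they stand 13 mm farther back than shut.
Start: joints at [0.936, 0.259, 1.535, -0, 1.348, -0.203], TCP at [0.23, 0.5, 0.231] pointing down, gripper open.
Joint ranges: [-3.14, 3.14], [-0.91, 2.08], [0.19, 2.58], [-1.22, 4.36], [0.22, 2.71], [-3.12, 3.12]. Speed limits (rad/s): [2.57, 2.57, 3.14, 3.14, 3.14, 3.14].

## Interface

Orientations are given as [roll, pitch, yaw] about the fixed x, y, z axes, in that order (R = Rz(yaw) Ry(pitch) Rx(roll)).
In Python, from plant import get_obs, grab_frame, close_job gives the robot as it stands.
- The arm moves only by the tool jog_arm, never from a script. Its argument "plan" is a list that holds one entry, the list of rows, each a list of 7 numbers: the turn, a rotation vector about the tool's x, y, z in rad, then the shift along the tool's x, y, z in cm, then the opening, from 0 (shut) to 1 (fully open). A call has 1 to 5 rows; each row shifts and turns the pose as measured when the row begins, along the tool's axes as they then stand; what a row does not reach is not made up. A row lasts 1/8 s, in which the tool goes at most 62.5 mm and 10.7 degrees, less where a joint would pass 70% of its speed; a pose out of reach is approached as far as the arm can. A call with a gripper value outside its range is refused whole. The fingers move at their own pace and stop on an object; the grip force is fixed at half the most. Time passes only in rows, so rows that do not move let the fingers close. It gives the time, the measured TCP pose, the force and the opening at its end, in the units of the state.
- get_obs(): the state, without advancing time (a new reading comes with each control period).
- grab_frame(name): name is "scene" or "top" or "wrist"; returns a dict with "frame" (480x640x3 uint8, red, green, blue), "fx", "fy", "cx", "cy" (pixels), "extrinsics" (4x4, takes a point from world to camera coordinates). Camera axes: x right, y down, z forward; pixel columns grow to the right and rows downward; lengths in m; the calibration is good to about 2 mm. A picture is of the moment at which its call begins. There is no depth.
- close_job(): hands the job in, once; it reports no verdict.
The state is a dict: "time_s": time; "qpos": joint angles; "qd": joint speeds; "tau": joint torques, N m; "tool_pos": TCP position; "eef_rot": TCP orientation; "ft_force": force on the tool from outside, world axes, zero at the start; "wrist_torque": the same for the moment, N m; "width": finger opening in m.
Only numpy, scipy, OpenCV 4.12 (cv2) and the standard library are available. Lean on these libraries where they do the work, as an engineer would, in place of code of your own. Each camera call takes 0.05 s, during which the arm holds its last target.

## Working session

There is one attempt and no reset: what is moved stays moved. The work goes in short steps, Python scripts to look and compute and a tool call to move; the robot and the scene stay as the last step left them, time stands still between calls to the robot, and variables do not carry over. Pictures are saved under pics/ and viewed, and the job is handed in when it is done.

Besides the shell and the picture viewer there is one more tool, called by a JSON object that holds its "name" and its "arguments", one argument or row to a line. jog_arm: Moves the arm, as the interface text tells. Its arguments: {"type":"object","properties":{"plan":{"type":"array"}},"required":["plan"]}

```bash
ls; mkdir -p pics; cat > h.py <<'E'
import numpy as np, cv2
from scipy.spatial.transform import Rotation as R
from plant import get_obs, grab_frame, close_job
def save(name,fn):
    f=grab_frame(name); cv2.imwrite('pics/'+fn+'.png',f['frame'][:,:,::-1])
    np.savez('pics/'+fn+'.npz',**{k:np.array(v) for k,v in f.items()}); return f
def proj(f,p):
    p=np.atleast_2d(p); E=np.array(f['extrinsics']); c=p@E[:3,:3].T+E[:3,3]
    return np.c_[f['fx']*c[:,0]/c[:,2]+f['cx'], f['fy']*c[:,1]/c[:,2]+f['cy']]
def crop(fn,x0,y0,x1,y1,s,out):
    im=cv2.imread('pics/'+fn+'.png')[y0:y1,x0:x1]; cv2.imwrite('pics/'+out+'.png',cv2.resize(im,None,fx=s,fy=s,interpolation=cv2.INTER_CUBIC))
E
python3 - <<'E'
from h import *
for n in ['scene','top','wrist']:
    f=save(n,n+'0'); E=np.array(f['extrinsics']); print(n,f['fx'],f['cx'],f['cy'],(-E[:3,:3].T@E[:3,3]).round(3),E[2,:3].round(3))
print(get_obs())
E
```

```text
pics
scene 477.2681281293326 315.1935430357666 239.32019034694446 [ 1.281 -0.107  0.886] [-0.657  0.008 -0.754]
top 438.44055747350995 329.0203846681721 235.12633319056744 [ 0.537 -0.09   0.932] [ 0.102 -0.001 -0.995]
wrist 356.2732390771716 318.7420951472319 242.0053662100583 [0.159 0.532 0.373] [ 0.274 -0.129 -0.953]
{'time_s': 0.15, 'qpos': array([ 9.36227268e-01,  2.59183005e-01,  1.53583713e+00, -2.65967123e-05,
        1.34798122e+00, -2.02805260e-01]), 'qd': array([ 0.00034091, -0.00274595, -0.00427865, -0.00015919,  0.00168369,
        0.00064272]), 'tau': array([ 2.66012641e-03, -4.46379948e+01, -2.90823036e+01, -2.14889651e-04,
        8.06457043e-03, -3.07759126e-05]), 'tool_pos': array([0.22990724, 0.49920064, 0.23065949]), 'eef_rot': array([-3.14020760e+00, -2.58337557e-04,  2.70983457e+00]), 'ft_force': array([ 0.62257715, -0.29870285, -0.74092252]), 'wrist_torque': array([0.0289381 , 0.01049464, 0.02818742]), 'width': 0.08538372587874489}
```

View pics/scene0.png

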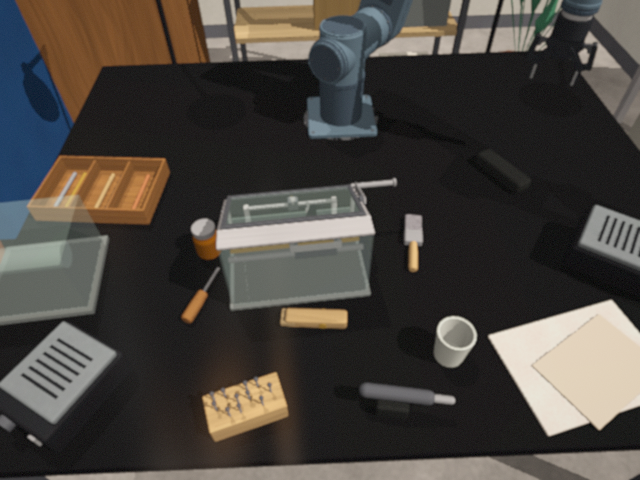

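View pics/top0.png

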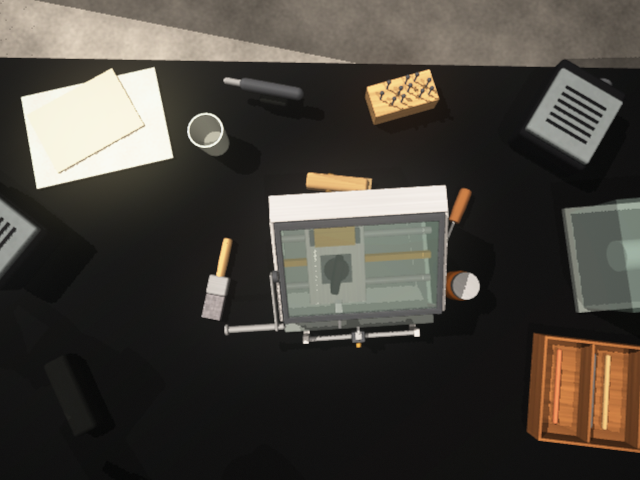

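View pics/wrist0.png

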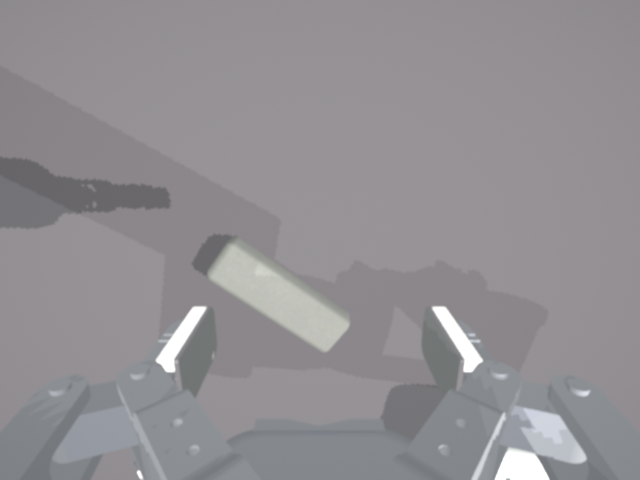

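```bash
python3 -c "
from h import *
crop('top0',190,170,490,370,2.6,'t1')
crop('top0',215,250,365,360,5,'t2')
crop('scene0',200,170,410,320,3.8,'s1')"
```

```text
(no output)
```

View pics/t1.png

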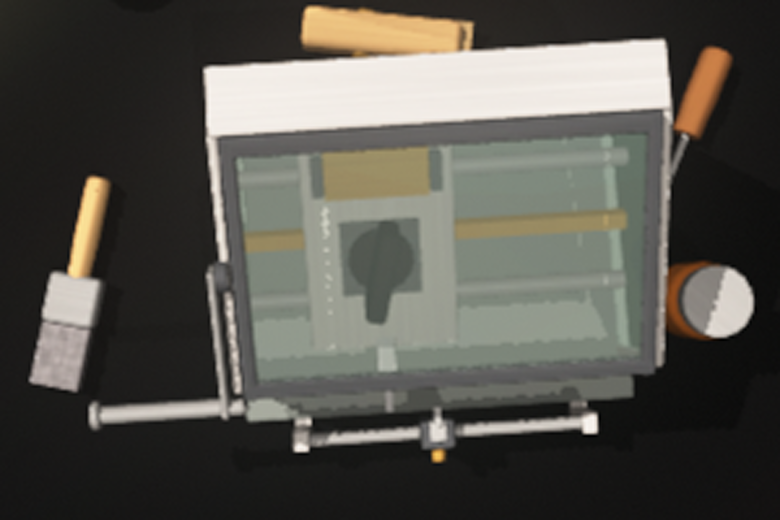

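View pics/t2.png

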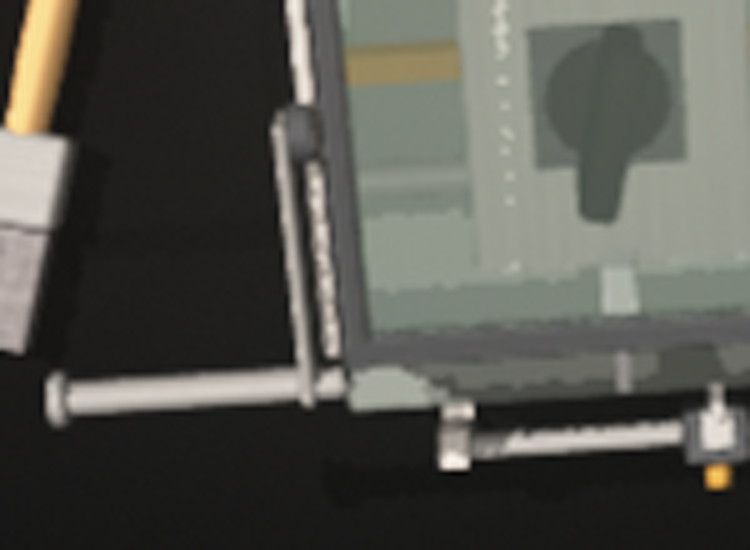

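View pics/s1.png

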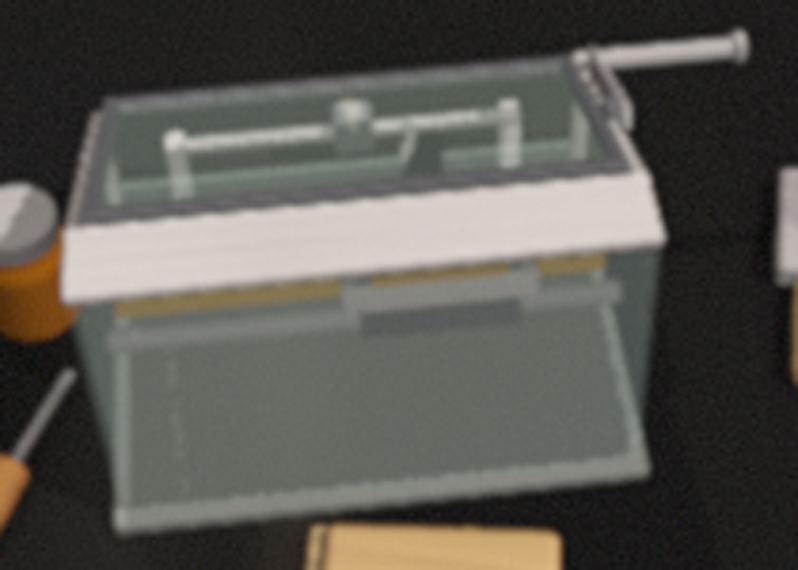

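```bash
cat > fit.py <<'E'
from h import *
from scipy.optimize import least_squares
T=np.load('pics/top0.npz');S=np.load('pics/scene0.npz')
t1=lambda u,v:(u/2.6+190,v/2.6+170); t2=lambda u,v:(u/5+215,v/5+250); s1=lambda u,v:(u/3.8+200,v/3.8+170)
P=[(T,(.1275,.155,.207),t1(205,67),'TBL'),(T,(.1275,-.155,.207),t1(667,40),'TBR'),
(T,(-.0966,.245,.1207),t2(57,398),'disc'),(T,(-.006,.157,.163),t2(298,132),'pivot'),
(S,(.1275,.155,.0),s1(650,474),'SBL'),(S,(.1275,-.155,.0),s1(118,528),'SBR'),
(S,(.1275,.155,.207),s1(664,243),'STL'),(S,(.1275,-.155,.207),s1(65,300),'STR'),(S,(-.0966,.245,.1207),s1(741,46),'Sdisc')]
def w(q,p): c,s=np.cos(q[2]),np.sin(q[2]); p=np.array(p); return np.array([q[0]+c*p[0]-s*p[1],q[1]+s*p[0]+c*p[1],p[2]])
def res(q): return np.concatenate([(proj(f,w(q,p))[0]-np.array(uv)) for f,p,uv,_ in P])
if __name__=='__main__':
    r=least_squares(res,[.45,-.1,0],loss='soft_l1'); q=r.x; print(q)
    for (f,p,uv,n),e in zip(P,res(q).reshape(-1,2)): print(n,e.round(1))
    np.save('q.npy',q)
    print('grip',w(q,(-.0966,.214,.1207)))
E
python3 fit.py
```

```text
[ 0.56122839 -0.14456566  0.08055432]
TBL [-5.4 -0.3]
TBR [ 0.9 -1.2]
disc [ 0.4 -0.8]
pivot [-5.  -0.8]
SBL [-0.7 -1.6]
SBR [ 0.  -0.7]
STL [ 2.9 -2.8]
STR [-3.  -1.4]
Sdisc [-1.8 -0.2]
grip [0.44772165 0.06096725 0.1207    ]
```

```bash
sed -i 's/(.1275,.155,.207)/(.1275,.1485,.207)/g;s/(.1275,-.155,.207)/(.1275,-.1485,.207)/g' fit.py; python3 fit.py
python3 - <<'E'
from h import *; from fit import w
q=np.load('q.npy'); 
for n in 'top','scene':
    f=np.load(f'pics/{n}0.npz'); im=cv2.imread(f'pics/{n}0.png'); im=cv2.resize(im,None,fx=3,fy=3,interpolation=cv2.INTER_CUBIC)
    def L(pts,c):
        p=(proj(f,np.array([w(q,a) for a in pts]))*3+1).astype(int); cv2.polylines(im,[p.reshape(-1,1,2)],False,c,1)
    b=lambda x,y,z:[(-x,-y,z),(-x,y,z),(x,y,z),(x,-y,z),(-x,-y,z)]
    L(b(.1275,.155,0),(0,255,0)); L(b(.1275,.155,.207),(0,0,255)); L([(-.0875,.143,.205-.19*np.sin(.4363)),(.085,.143,.205),(.085,-.143,.205),(-.0875,-.143,.205-.19*np.sin(.4363)),(-.0875,.143,.205-.19*np.sin(.4363))],(255,255,0))
    L([(-.006,.157,.163),(-.0966,.157,.1207),(-.0966,.245,.1207)],(255,0,255)); L([(-.1275,-.15,.066),(-.1275,.15,.066)],(0,255,255))
    im=im[500:1130,560:1360] if n=='top' else im[500:980,580:1250]
    cv2.imwrite(f'pics/ov_{n}.png',cv2.resize(im,None,fx=.99,fy=.95) if n=='top' else im)
E
```

```text
[ 0.56114063 -0.14536441  0.07868344]
TBL [-0.9 -0.6]
TBR [-2.3 -0.7]
disc [ 0.7 -1. ]
pivot [-4.6 -0.9]
SBL [-1.2 -1.5]
SBR [-0.5 -0.8]
STL [-1.  -2.4]
STR [-0.  -1.8]
Sdisc [-2.  -0.1]
grip [0.44801861 0.06038051 0.1207    ]
```

View pics/ov_top.png

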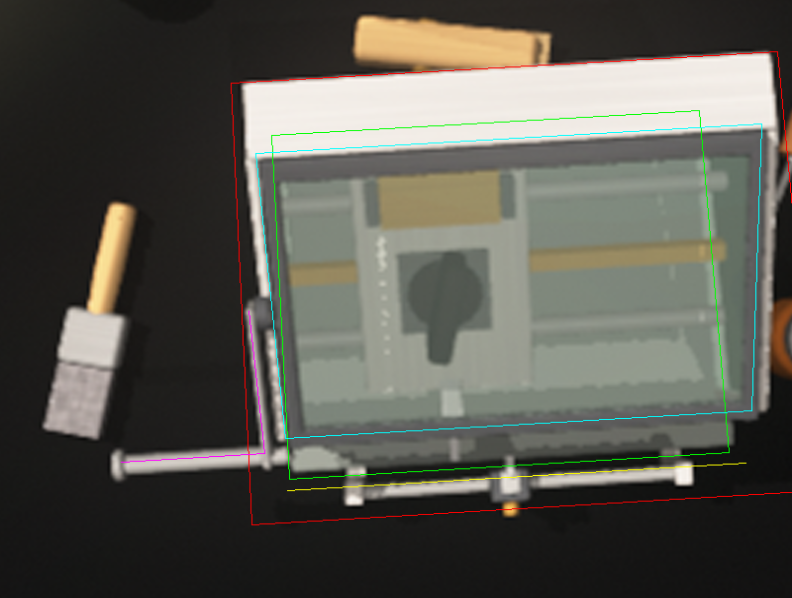

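View pics/ov_scene.png

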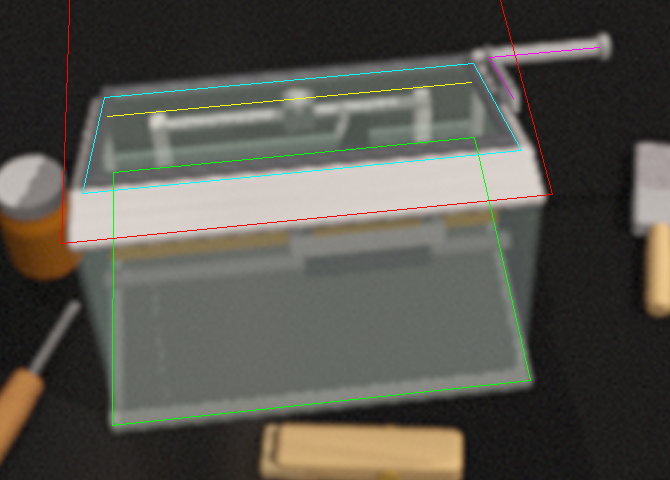

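```bash
python3 -c "
from h import *
crop('scene0',290,0,630,140,2.3,'s2')"
```

```text
(no output)
```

View pics/s2.png

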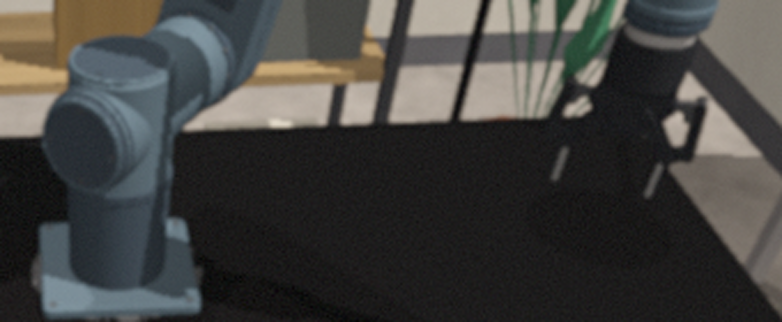

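```bash
cat >> h.py <<'E'
from fit import w
def pose(o=None):
    o=o or get_obs(); return np.array(o['tool_pos']),R.from_euler('xyz',o['eef_rot'])
def plan(pt,Rt,n,grip,o=None):
    "rows from the measured pose to target, n equal rows"
    p,Rc=pose(o); rv=(Rc.inv()*Rt).as_rotvec()
    for i in range(n):
        Ri=Rc*R.from_rotvec(rv*i/n)
        d=Ri.inv().apply((pt-p)/n)*100
        print('[%.3f,%.3f,%.3f, %.2f,%.2f,%.2f, %s]'%(*(rv/n),*d,grip))
def Rtool(z,y):
    z=np.array(z,float);z/=np.linalg.norm(z); y=np.array(y,float); y-=z*(y@z); y/=np.linalg.norm(y)
    return R.from_matrix(np.c_[np.cross(y,z),y,z])
E
python3 - <<'E'
from h import *
a=.07
plan(np.array([.446,.060,.20]),Rtool([0,0,-1],[np.cos(a),np.sin(a),0]),10,1)
E
```

```text
[-0.000,0.000,0.107, -3.80,-3.08,0.31, 1]
[-0.000,0.000,0.107, -4.11,-2.66,0.31, 1]
[-0.000,0.000,0.107, -4.37,-2.21,0.31, 1]
[-0.000,0.000,0.107, -4.58,-1.73,0.31, 1]
[-0.000,0.000,0.107, -4.74,-1.23,0.31, 1]
[-0.000,0.000,0.107, -4.84,-0.72,0.31, 1]
[-0.000,0.000,0.107, -4.89,-0.20,0.31, 1]
[-0.000,0.000,0.107, -4.88,0.33,0.31, 1]
[-0.000,0.000,0.107, -4.82,0.84,0.31, 1]
[-0.000,0.000,0.107, -4.70,1.35,0.31, 1]
```

{"name": "jog_arm", "arguments": {
  "plan": [
    [[0,0,0.107,-3.8,-3.1,0,1],[0,0,0.107,-4.1,-2.7,0,1],[0,0,0.107,-4.4,-2.2,0,1],[0,0,0.107,-4.6,-1.7,0,1],[0,0,0.107,-4.7,-1.2,0,1]]
  ]
}}

```text
time_s: 0.78
tool_pos: [0.338, 0.2754, 0.2291]
eef_rot: [-3.139, 0.001, 2.165]
ft_force: [1.2, -0.7, 0.0]
width: 0.0853
```

```bash
cat > g.py <<'E'
from h import *
import sys
a=.07
n=int(sys.argv[1]); z=float(sys.argv[2]); g=float(sys.argv[3])
o=get_obs(); print(o['time_s'],o['tool_pos'],o['qpos'].round(3),o['ft_force'].round(1))
plan(np.array([.446,.060,z]),Rtool([0,0,-1],[np.cos(a),np.sin(a),0]),n,g,o)
E
python3 g.py 6 .2 1
```

```text
0.775 [0.33804794 0.27537596 0.22910305] [ 4.270e-01  5.300e-02  1.788e+00 -1.000e-03  1.302e+00 -1.670e-01] [ 1.2 -0.7  0. ]
[-0.000,0.000,0.087, -3.98,-0.52,0.49, 1.0]
[-0.000,0.000,0.087, -4.01,-0.17,0.49, 1.0]
[-0.000,0.000,0.087, -4.01,0.18,0.49, 1.0]
[-0.000,0.000,0.087, -3.98,0.53,0.49, 1.0]
[-0.000,0.000,0.087, -3.92,0.88,0.49, 1.0]
[-0.000,0.000,0.087, -3.83,1.21,0.49, 1.0]
```

{"name": "jog_arm", "arguments": {
  "plan": [
    [[0,0,0.1,-4.7,-0.6,0.5,1],[0,0,0.1,-4.7,-0.1,0.5,1],[0,0,0.1,-4.7,0.3,0.5,1],[0,0,0.1,-4.7,0.8,0.5,1],[0,0,0.1,-4.6,1.2,0.5,1]]
  ]
}}

```text
time_s: 1.4
tool_pos: [0.4443, 0.0554, 0.2038]
eef_rot: [-3.141, 0.001, 1.648]
ft_force: [0.7, 0.1, 0.9]
width: 0.0854
```

```bash
python3 g.py 2 .18 1; python3 -c "
from h import *
f=save('top','top1');save('wrist','wr1');crop('top1',200,200,400,370,4,'t3')"
```

```text
1.4 [0.44426497 0.05538869 0.20383102] [-1.250e-01  9.500e-02  1.807e+00 -1.000e-03  1.239e+00 -2.020e-01] [0.7 0.1 0.9]
[-0.000,0.001,0.004, 0.22,0.10,1.19, 1.0]
[-0.000,0.001,0.004, 0.22,0.10,1.19, 1.0]
```

View pics/t3.png

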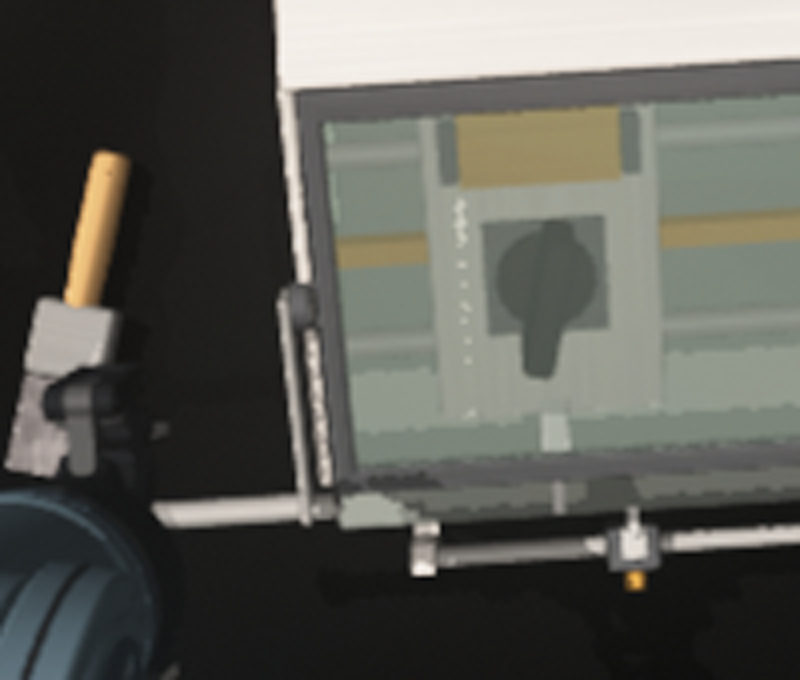

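View pics/wr1.png

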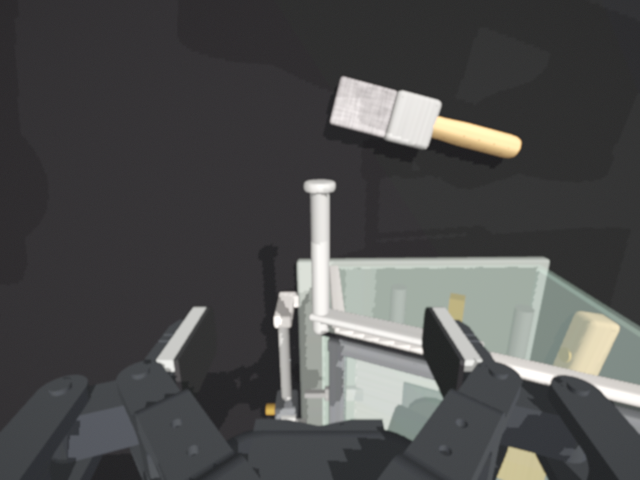

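```bash
python3 - <<'E'
from h import *
f=np.load('pics/wr1.npz'); q=np.load('q.npy')
for n,p in dict(disc=(-.0966,.245,.1207),grip=(-.0966,.214,.1207),stayend=(-.0966,.157,.1207),piv=(-.006,.157,.163)).items(): print(n,w(q,p),proj(f,w(q,p)).round(0))
p,Rc=pose()
for d in (0,-.019,-.05): print(d,proj(f,p+Rc.apply([0,0,d])))
E
```

```text
disc [0.44558194 0.09128459 0.1207    ] [[322. 189.]]
grip [0.44801861 0.06038051 0.1207    ] [[323. 236.]]
stayend [0.45249894 0.00355686 0.1207    ] [[323. 313.]]
piv [0.54281863 0.01067823 0.163     ] [[476. 347.]]
0 [[317.6637676  305.18533489]]
-0.019 [[317.56553359 328.08044979]]
-0.05 [[317.33641368 381.48075859]]
```

{"name": "jog_arm", "arguments": {
  "plan": [
    [[0,0,0,0.5,0.3,3.4,1],[0,0,0,0,0,3.4,1],[0,0,0,0,0,3.4,1],[0,0,0,0,0,0,1]]
  ]
}}

```text
time_s: 2.0
tool_pos: [0.4476, 0.0592, 0.0993]
eef_rot: [-3.141, 0.002, 1.645]
ft_force: [-0.3, 0.1, 0.1]
width: 0.0854
```

```bash
python3 -c "
from h import *
f=save('wrist','wr2');print(get_obs()['tool_pos'])"
```

```text
[0.44893904 0.05903868 0.10078787]
```

View pics/wr2.png

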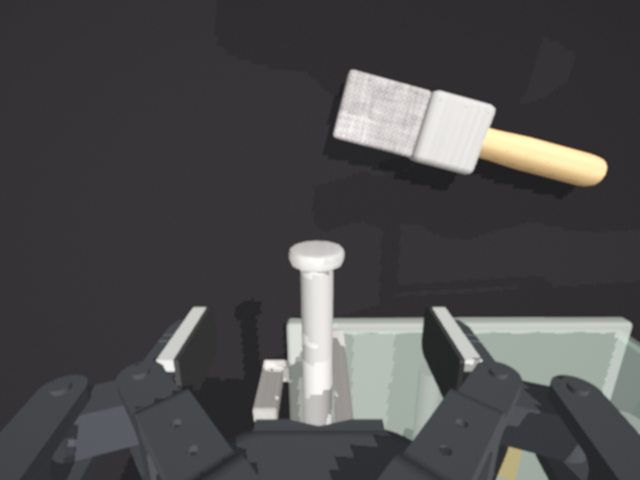

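{"name": "jog_arm", "arguments": {
  "plan": [
    [[0,0,0,0,0,0,0],[0,0,0,0,0,0,0],[0,0,0,0,0,0,0],[0,0,0,0,0,0,0],[0,0,0,0,0,0,0]]
  ]
}}

```text
time_s: 2.68
tool_pos: [0.4467, 0.0592, 0.1047]
eef_rot: [-3.141, 0.004, 1.648]
ft_force: [2.9, -0.2, -0.2]
width: 0.0098
```

```bash
cat > arc.py <<'E'
from h import *
import sys
q=np.load('q.npy'); c,s=np.cos(q[2]),np.sin(q[2])
o=get_obs(); p=o['tool_pos']; 
try: off=np.load('off.npy')   # tcp-pivot centre, (case x, y, z)
except FileNotFoundError:
    cx=c*p[0]+s*p[1]; off=np.array([cx+.1*np.cos(np.radians(25)),-s*p[0]+c*p[1],p[2]+.1*np.sin(np.radians(25))]); np.save('off.npy',off)
d=np.array([c*p[0]+s*p[1],-s*p[0]+c*p[1],p[2]])-off
phi=np.degrees(np.arctan2(d[2],-d[0])); print('t',o['time_s'],'phi',phi.round(1),'r',np.hypot(d[0],d[2]).round(4),'dy',d[1].round(4),'F',o['ft_force'].round(1),'w',o['width'].round(4),o['qpos'].round(2))
Rc=R.from_euler('xyz',o['eef_rot']); prev=d
for f in phi+float(sys.argv[1])*np.arange(1,6):
    f=min(f,136); t=np.array([-.1*np.cos(np.radians(f)),0,.1*np.sin(np.radians(f))]); dd=t-prev; prev=t
    wv=np.array([c*dd[0]-s*dd[1],s*dd[0]+c*dd[1],dd[2]]); print(f.round(0) if hasattr(f,'round') else f,(Rc.inv().apply(wv)*100).round(2))
E
python3 arc.py 8
```

```text
Traceback (most recent call last):
  File "arc.py", line 9, in <module>
    phi=np.degrees(np.arctan2(d[2],-d[0])); print('t',o['time_s'],'phi',phi.round(1),'r',np.hypot(d[0],d[2]).round(4),'dy',d[1].round(4),'F',o['ft_force'].round(1),'w',o['width'].round(4),o['qpos'].round(2))
                                                                                                                                                                        ^^^^^^^^^^^^^^^^
AttributeError: 'float' object has no attribute 'round'
```

```bash
sed -i "s/o\['width'\].round(4)/o['width']/" arc.py; python3 arc.py 8
```

```text
t 2.675 phi -25.0 r 0.1 dy 0.0 F [ 2.9 -0.2 -0.2] w 0.009801455290776402 [-0.11  0.22  1.94 -0.    0.99 -0.19]
-17.0 [-0.01 -0.5  -1.3 ]
-9.0 [-0.01 -0.31 -1.36]
-1.0 [-0.01 -0.12 -1.39]
7.0 [-0.    0.07 -1.39]
15.0 [-0.    0.27 -1.37]
```

{"name": "jog_arm", "arguments": {
  "plan": [
    [[0,0,0,0,-0.5,-1.3,0],[0,0,0,0,-0.3,-1.35,0],[0,0,0,0,-0.1,-1.4,0]]
  ]
}}

```text
time_s: 3.05
tool_pos: [0.4374, 0.0584, 0.1467]
eef_rot: [-3.141, 0.003, 1.648]
ft_force: [1.8, -0.5, -5.6]
width: 0.0096
```

```bash
python3 arc.py 8
```

```text
t 3.05 phi -0.2 r 0.1 dy -0.0 F [ 1.8 -0.5 -5.6] w 0.009604419931520227 [-0.12  0.14  1.9  -0.    1.09 -0.19]
8.0 [-0.    0.09 -1.39]
16.0 [-0.    0.28 -1.37]
24.0 [-0.    0.47 -1.31]
32.0 [-0.    0.65 -1.23]
40.0 [-0.    0.82 -1.13]
```

{"name": "jog_arm", "arguments": {
  "plan": [
    [[0,0,0,0,0.1,-1.4,0],[0,0,0,0,0.3,-1.37,0],[0,0,0,0,0.47,-1.3,0],[0,0,0,0,0.65,-1.23,0],[0,0,0,0,0.8,-1.1,0]]
  ]
}}

```text
time_s: 3.68
tool_pos: [0.4581, 0.0601, 0.2142]
eef_rot: [-3.136, 0.004, 1.648]
ft_force: [-2.3, -0.5, -4.2]
width: 0.0094
```

```bash
python3 arc.py 8; python3 -c "
from h import *
f=save('scene','sc3');crop('sc3',180,60,440,320,2.3,'s3')"
```

```text
t 3.675 phi 40.3 r 0.1039 dy -0.0 F [-2.3 -0.5 -4.2] w 0.009370798305901526 [-0.11  0.12  1.76 -0.    1.27 -0.18]
48.0 [ 0.    1.26 -0.76]
56.0 [-0.    1.1  -0.86]
64.0 [-0.    1.21 -0.7 ]
72.0 [ 0.    1.29 -0.52]
80.0 [ 0.    1.35 -0.34]
```

View pics/s3.png

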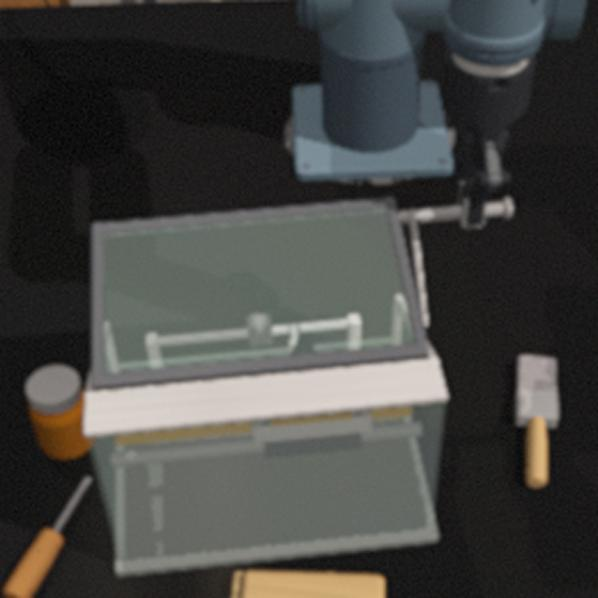

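```bash
sed -i 's/^phi=/RR=np.hypot(d[0],d[2]); phi=/; s/np.array(\[-.1\*np/np.array([-RR*np/; s/0,.1\*np.sin(np.radians(f))/0,RR*np.sin(np.radians(f))/' arc.py; python3 arc.py 9
```

```text
t 3.725 phi 41.4 r 0.1039 dy 0.0 F [-6.9 -1.1  4.1] w 0.009291565812513761 [-0.11  0.12  1.75 -0.    1.28 -0.18]
50.0 [-0.01  1.17 -1.14]
59.0 [-0.    1.33 -0.94]
68.0 [ 0.    1.46 -0.72]
77.0 [ 0.    1.56 -0.48]
86.0 [ 0.    1.61 -0.23]
```

{"name": "jog_arm", "arguments": {
  "plan": [
    [[0,0,0,0,1.1,-1.2,0],[0,0,0,0,1.33,-1.0,0],[0,0,0,0,1.46,-0.75,0]]
  ]
}}

```text
time_s: 4.1
tool_pos: [0.4932, 0.0629, 0.2452]
eef_rot: [-3.124, 0.004, 1.648]
ft_force: [-10.1, -1.6, 6.4]
width: 0.0094
```

```bash
python3 arc.py 9
```

```text
t 4.1 phi 65.9 r 0.1076 dy 0.0001 F [-10.1  -1.6   6.4] w 0.0094362642434752 [-0.09  0.17  1.62 -0.01  1.37 -0.17]
75.0 [-0.01  1.58 -0.6 ]
84.0 [ 0.    1.65 -0.34]
93.0 [ 0.    1.69 -0.08]
102.0 [0.   1.68 0.19]
111.0 [0.   1.63 0.45]
```

```bash
sed -i 's/^RR=.*; phi=/RR=float(sys.argv[2]) if len(sys.argv)>2 else np.hypot(d[0],d[2]); phi=/; ' arc.py; python3 arc.py 9 .103
```

```text
t 4.1 phi 65.9 r 0.1076 dy 0.0001 F [-10.1  -1.6   6.4] w 0.0094362642434752 [-0.09  0.17  1.62 -0.01  1.37 -0.17]
75.0 [-0.01  1.71 -0.15]
84.0 [ 0.    1.58 -0.33]
93.0 [ 0.    1.61 -0.07]
102.0 [0.   1.61 0.18]
111.0 [0.   1.56 0.43]
```

{"name": "jog_arm", "arguments": {
  "plan": [
    [[0,0,0,0,1.7,-0.15,0],[0,0,0,0,1.6,-0.2,0],[0,0,0,0,1.6,0.1,0],[0,0,0,0,1.6,0.3,0]]
  ]
}}

```text
time_s: 4.6
tool_pos: [0.5562, 0.0679, 0.2555]
eef_rot: [-3.123, 0.007, 1.649]
ft_force: [-6.5, -0.9, 11.0]
width: 0.0091
```

```bash
python3 arc.py 9 .103;  python3 -c "
from h import *
f=save('scene','sc4');crop('sc4',180,40,440,300,2.3,'s3')
save('wrist','wr4')"
```

```text
t 4.6 phi 100.0 r 0.1102 dy 0.0001 F [-6.5 -0.9 11. ] w 0.009147813809035154 [-0.07  0.27  1.45 -0.01  1.43 -0.15]
109.0 [0.   1.46 1.08]
118.0 [0.01 1.49 0.62]
127.0 [0.01 1.38 0.84]
136 [0.01 1.23 1.05]
136 [0. 0. 0.]
```

View pics/s3.png

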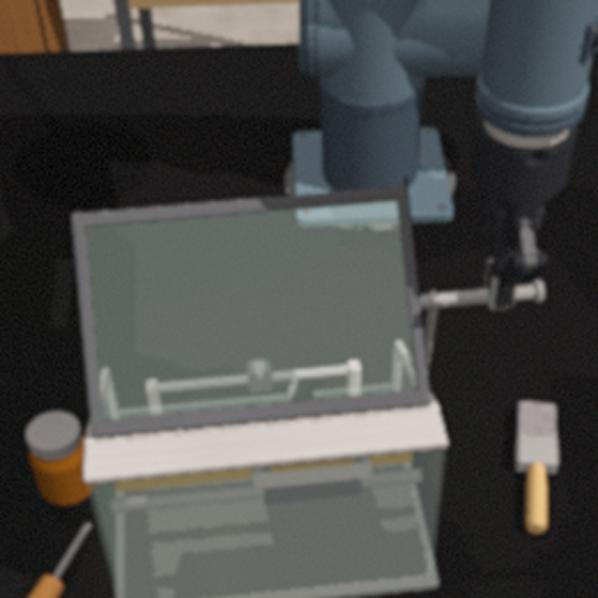

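View pics/wr4.png

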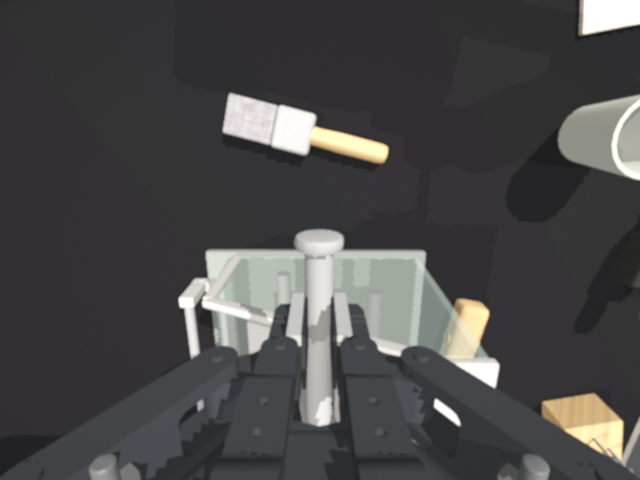

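{"name": "jog_arm", "arguments": {
  "plan": [
    [[0,0,0,0,1.4,1.3,0],[0,0,0,0,1.4,1.2,0],[0,0,0,0,1.3,1.2,0]]
  ]
}}

```text
time_s: 5.08
tool_pos: [0.6059, 0.0719, 0.2295]
eef_rot: [3.136, 0.009, 1.65]
ft_force: [-6.6, -0.6, 3.2]
width: 0.0096
```

```bash
python3 arc.py 5 .105
```

```text
t 5.075 phi 129.9 r 0.1075 dy 0.0001 F [-6.6 -0.6  3.2] w 0.009611898585943267 [-0.06  0.36  1.39 -0.01  1.38 -0.14]
135.0 [-0.01  0.51  0.82]
136 [0.   0.14 0.14]
136 [0. 0. 0.]
136 [0. 0. 0.]
136 [0. 0. 0.]
```

{"name": "jog_arm", "arguments": {
  "plan": [
    [[0,0,0,0,0.7,0.8,0],[0,0,0,0,0.5,0.5,0]]
  ]
}}

```text
time_s: 5.32
tool_pos: [0.608, 0.0721, 0.228]
eef_rot: [-3.131, 0.011, 1.651]
ft_force: [-29.2, -4.6, 30.1]
width: 0.0088
```

```bash
python3 arc.py 3
```

```text
t 5.325 phi 131.3 r 0.1078 dy 0.0002 F [-29.2  -4.6  30.1] w 0.008813158477168289 [-0.06  0.38  1.37 -0.01  1.4  -0.13]
134.0 [-0.01  0.42  0.38]
136 [0.   0.22 0.22]
136 [0. 0. 0.]
136 [0. 0. 0.]
136 [0. 0. 0.]
```

{"name": "jog_arm", "arguments": {
  "plan": [
    [[0,0,0,0,0,0,0],[0,0,0,0,0,0,1],[0,0,0,0,0,0,1],[0,0,0,0,0,0,1],[0,0,0,0,0,0,1]]
  ]
}}

```text
time_s: 5.95
tool_pos: [0.6096, 0.0726, 0.2309]
eef_rot: [-3.136, 0.011, 1.651]
ft_force: [-1.5, -0.1, -0.9]
width: 0.0803
```

```bash
python3 arc.py 3; python3 -c "
from h import *
save('wrist','wr5');f=save('scene','sc5');crop('sc5',180,40,440,300,2.3,'s3')"
```

```text
t 5.95 phi 130.9 r 0.111 dy 0.0006 F [-1.5 -0.1 -0.9] w 0.08033141284503367 [-0.06  0.38  1.37 -0.01  1.4  -0.13]
134.0 [-0.06  0.43  0.39]
136 [0.   0.28 0.28]
136 [0. 0. 0.]
136 [0. 0. 0.]
136 [0. 0. 0.]
```

View pics/wr5.png

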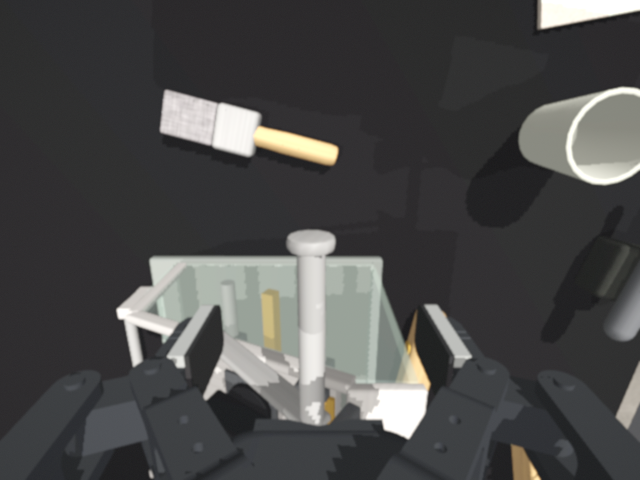

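View pics/s3.png

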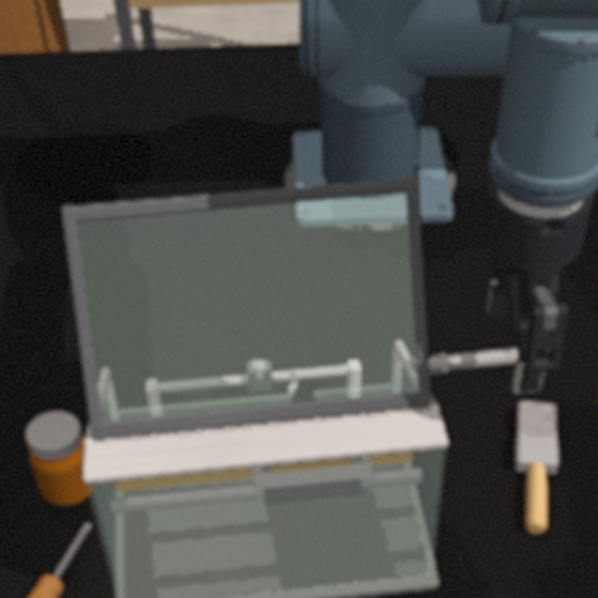

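{"name": "jog_arm", "arguments": {
  "plan": [
    [[0,0,0,0,0,-3,1],[0,0,0,0,0,-5,1],[0,0,0,1,-1,-5,1],[0,0,0,1,-4,-3,1],[0,0,0,0.5,-5,0,1]]
  ]
}}

```text
time_s: 6.68
tool_pos: [0.509, 0.0913, 0.3932]
eef_rot: [-3.131, 0.01, 1.65]
ft_force: [0.1, 0.6, 1.4]
width: 0.0854
```

```bash
python3 - <<'E'
from h import *
o=get_obs(); print(o)
u=np.radians(25); yaw=np.load('q.npy')[2]; c,s=np.cos(yaw),np.sin(yaw)
zt=np.array([np.sin(u)*c,np.sin(u)*s,-np.cos(u)]); yt=[-s,c,0]
q=np.load('q.npy'); 
plan(w(q,(-.22,.02,.30)),Rtool(zt,yt),10,1,o)
E
```

```text
{'time_s': 6.675, 'qpos': array([-0.03063227,  0.14866474,  1.28831546, -0.01134171,  1.71384375,
       -0.11092987]), 'qd': array([-1.04645992e-02, -7.73340250e-01,  9.80472451e-01, -9.67666660e-04,
       -1.81961681e-01, -5.96258028e-03]), 'tau': array([ 1.61514678e-01, -3.54018795e+01, -3.39479220e+01, -1.48922409e-02,
        4.56268145e-01,  4.57006122e-02]), 'tool_pos': array([0.50903994, 0.09127609, 0.3932034 ]), 'eef_rot': array([-3.13118223,  0.01015026,  1.64958168]), 'ft_force': array([0.11612538, 0.55016594, 1.38950512]), 'wrist_torque': array([ 0.00499191,  0.00450976, -0.025993  ]), 'width': 0.08542587097287811}
[-0.036,-0.034,-0.154, -2.19,-1.86,0.97, 1]
[-0.036,-0.034,-0.154, -1.84,-2.20,0.97, 1]
[-0.036,-0.034,-0.154, -1.45,-2.49,0.94, 1]
[-0.036,-0.034,-0.154, -1.02,-2.71,0.89, 1]
[-0.036,-0.034,-0.154, -0.56,-2.87,0.82, 1]
[-0.036,-0.034,-0.154, -0.08,-2.94,0.72, 1]
[-0.036,-0.034,-0.154, 0.40,-2.94,0.61, 1]
[-0.036,-0.034,-0.154, 0.86,-2.87,0.49, 1]
[-0.036,-0.034,-0.154, 1.31,-2.71,0.35, 1]
[-0.036,-0.034,-0.154, 1.72,-2.49,0.21, 1]
```

{"name": "jog_arm", "arguments": {
  "plan": [
    [[0,0,0,0,-5,0,1],[0,0,0,0,-5,0,1],[0,0,-0.15,-1,-2,1,1],[0,0,-0.18,-2,-2,1,1],[0,0,-0.18,-2,-2,1,1]]
  ]
}}

```text
time_s: 7.3
tool_pos: [0.3586, 0.0215, 0.3671]
eef_rot: [-3.134, 0.009, 2.18]
ft_force: [1.3, -0.7, 0.5]
width: 0.0851
```

```bash
cat > k.py <<'E'
from h import *
import sys
u=np.radians(25); q=np.load('q.npy'); yaw=q[2]; c,s=np.cos(yaw),np.sin(yaw)
zt=np.array([np.sin(u)*c,np.sin(u)*s,-np.cos(u)]); yt=np.array([-s,c,0])
def go(pc,n,g=1,ang=0):
    o=get_obs(); print(o['time_s'],o['tool_pos'],o['qpos'].round(2),o['ft_force'].round(1),o['width'])
    plan(w(q,pc),Rtool(zt,yt)*R.from_rotvec([0,0,ang]),n,g,o)
E
python3 -c "
from k import *
go((-.22,.02,.30),7)"
```

```text
7.3 [0.35856366 0.02150921 0.36711867] [-0.24 -0.16  1.66 -0.01  1.65 -0.85] [ 1.3 -0.7  0.5] 0.08514686855493604
[-0.034,-0.056,-0.146, -1.77,-1.55,0.99, 1]
[-0.034,-0.056,-0.146, -1.46,-1.82,1.02, 1]
[-0.034,-0.056,-0.146, -1.12,-2.04,1.03, 1]
[-0.034,-0.056,-0.146, -0.76,-2.22,1.01, 1]
[-0.034,-0.056,-0.146, -0.37,-2.33,0.96, 1]
[-0.034,-0.056,-0.146, 0.03,-2.39,0.89, 1]
[-0.034,-0.056,-0.146, 0.42,-2.38,0.80, 1]
```

{"name": "jog_arm", "arguments": {
  "plan": [
    [[-0.03,-0.056,-0.146,-1.8,-1.5,1,1],[-0.03,-0.056,-0.146,-1.5,-1.8,1,1],[-0.035,-0.056,-0.146,-1.1,-2.0,1,1],[-0.035,-0.056,-0.146,-0.8,-2.2,1,1],[-0.035,-0.056,-0.146,-0.4,-2.3,1,1]]
  ]
}}

```text
time_s: 7.92
tool_pos: [0.3482, -0.0914, 0.322]
eef_rot: [3.099, 0.305, 2.896]
ft_force: [0.6, 0.3, -0.8]
width: 0.0853
```

```bash
python3 -c "
from k import *
go((-.22,.02,.30),3)
save('wrist','wr6');save('top','top6');save('scene','sc6');crop('top6',190,140,490,370,2.6,'t6')"
```

```text
7.925 [ 0.34824112 -0.09141835  0.32201829] [-0.77 -0.38  1.94  0.19  1.33 -2.13] [ 0.6  0.3 -0.8] 0.08527905709996571
[-0.025,-0.041,-0.102, 0.07,-1.75,0.67, 1]
[-0.025,-0.041,-0.102, 0.28,-1.75,0.62, 1]
[-0.025,-0.041,-0.102, 0.48,-1.73,0.56, 1]
```

View pics/wr6.png

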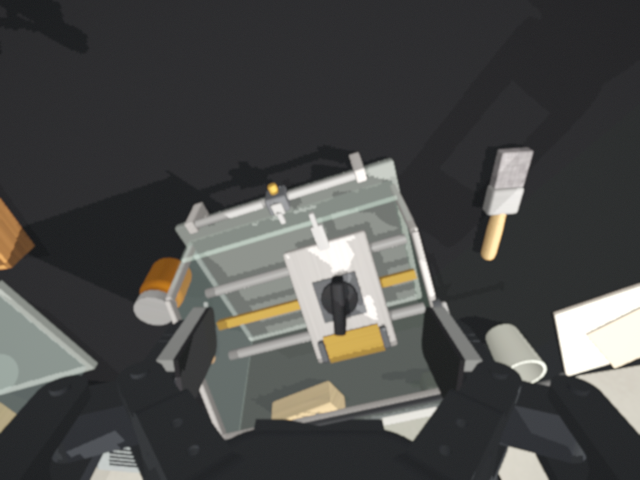

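View pics/t6.png

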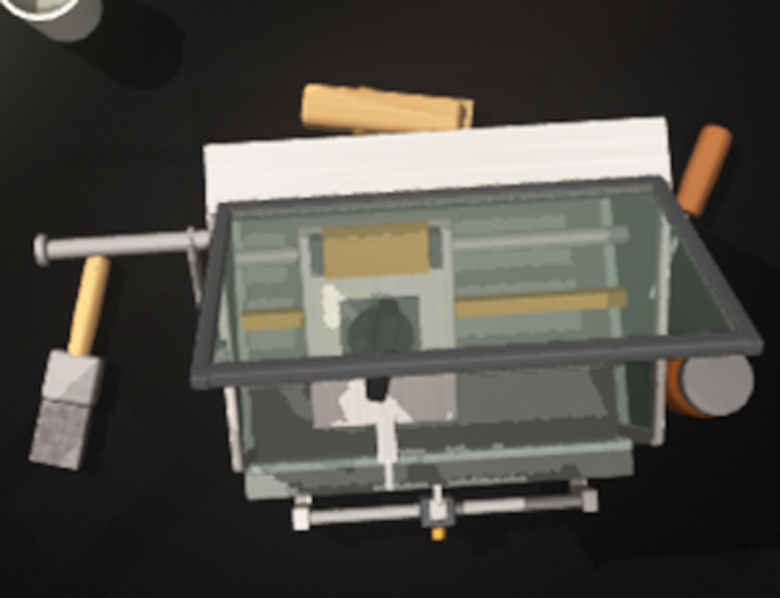

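View pics/sc6.png

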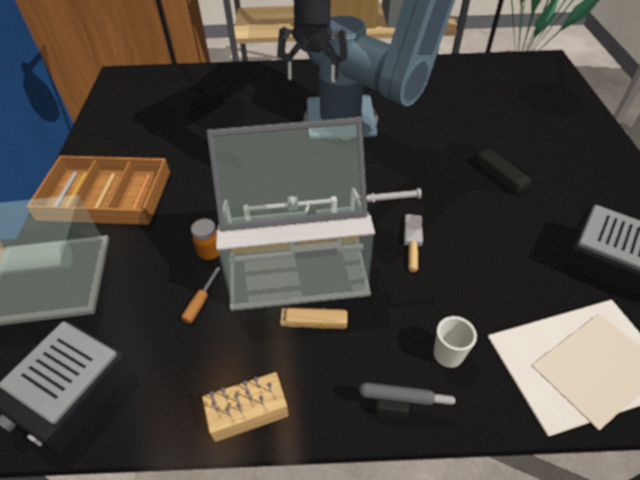

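```bash
python3 - <<'E'
from h import *
q=np.load('q.npy')
for n in 'top6','sc6','wr6':
    f=np.load(f'pics/{n}.npz'); print(n,[proj(f,w(q,p))[0].round(1).tolist() for p in ((.0647,.245,.2337),(-.006-.1*np.cos(np.radians(130)),.245,.163+.1*np.sin(np.radians(130))),(-.024,.143,.361),(-.024,-.143,.361))])
crop('wr6',170,140,430,370,3,'w6')
crop('top6',290,250,400,370,5,'t7')
E
```

```text
top6 [[207.2, 234.2], [206.3, 237.8], [261.5, 287.3], [481.6, 273.7]]
sc6 [[417.0, 194.1], [416.6, 189.6], [361.1, 117.0], [207.1, 130.1]]
wr6 [[563.4, 384.4], [567.5, 386.2], [524.8, 526.9], [121.4, 588.1]]
```

View pics/w6.png

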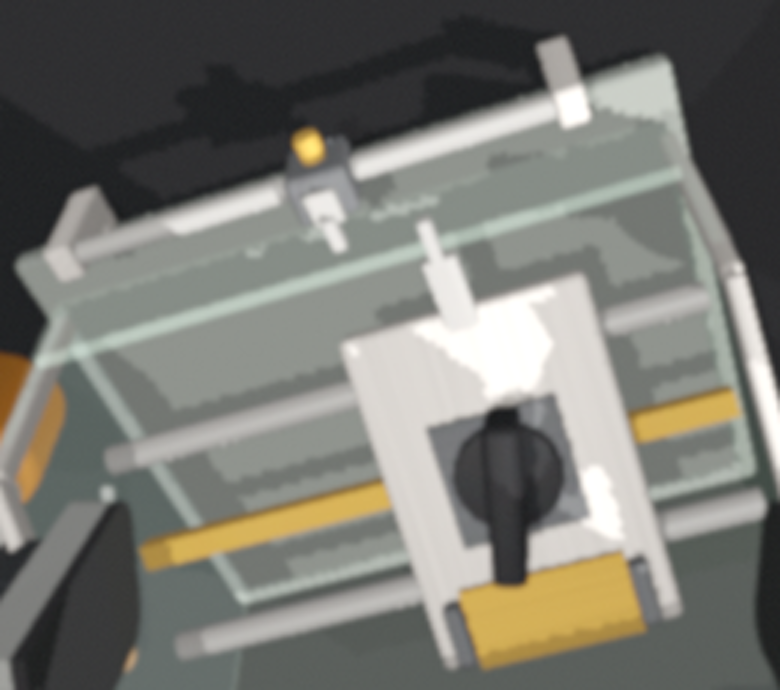

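View pics/t7.png

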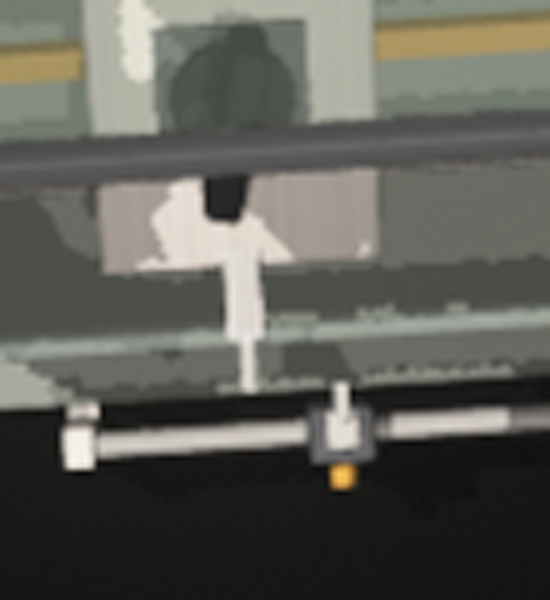

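```bash
cat > ray.py <<'E'
from h import *
q=np.load('q.npy'); cs,sn=np.cos(q[2]),np.sin(q[2])
def tocase(P): d=np.array(P)-[q[0],q[1],0]; return np.array([cs*d[0]+sn*d[1],-sn*d[0]+cs*d[1],d[2]])
def ray(n,uv):
    f=np.load(f'pics/{n}.npz'); E=f['extrinsics']; d=E[:3,:3].T@np.array([(uv[0]-f['cx'])/f['fx'],(uv[1]-f['cy'])/f['fy'],1]); o=-E[:3,:3].T@E[:3,3]; return o,d/np.linalg.norm(d)
def tri(obs):
    A=np.zeros((3,3));b=np.zeros(3)
    for n,uv in obs: o,d=ray(n,uv); M=np.eye(3)-np.outer(d,d); A+=M;b+=M@o
    x=np.linalg.solve(A,b); return x,[float(np.linalg.norm((np.eye(3)-np.outer(*(ray(n,uv)[1],)*2))@(x-ray(n,uv)[0]))*1000) for n,uv in obs]
def plane(n,uv,p0,nn):
    "ray hits plane in case frame"; o,d=ray(n,uv); o=tocase(o); d=np.array([cs*d[0]+sn*d[1],-sn*d[0]+cs*d[1],d[2]]); t=((np.array(p0)-o)@nn)/(d@nn); return o+t*d
E
python3 - <<'E'
from ray import *
w6=lambda u,v:(u/3+170,v/3+140); t7=lambda u,v:(u/5+290,v/5+250)
for n,f,uv in (('ptr','top6',t7(249,388)),('idx','top6',t7(341,385)),('ptr','wr6',w6(424,224)),('idx','wr6',w6(341,248))): print(n,f,plane(f,uv,(0,0,.066),[0,0,1]).round(4))
for n,a,b in (('front',t7(225,215),w6(503,412)),('back',(340,256.),w6(510,580)),('ptr',t7(249,388),w6(424,224)),('idx',t7(341,385),w6(341,248))):
    x,e=tri([('top6' if n!='back' else 'top0',a),('wr6',b)]); print(n,x.round(4),tocase(x).round(4),e)
u=np.radians(25); nn=np.array([-np.sin(u),0,np.cos(u)]); H=np.array([.085,0,.205])
for h in (.017,.02,.022):
  print(h,[plane(f,uv,H-nn*h,nn).round(4) for f,uv in (('wr6',w6(503,420)),('wr6',w6(510,575)),('top0',(335,293)),('top0',(340,256)))])
E
```

```text
ptr top6 [-0.1132  0.0391  0.066 ]
idx top6 [-0.1143  0.0034  0.066 ]
ptr wr6 [-0.111   0.0404  0.066 ]
idx wr6 [-0.1114  0.0051  0.066 ]
front [ 0.5133 -0.1015  0.1111] [-0.0443  0.0475  0.1111] [2.5915558600396387, 2.5915558600396413]
back [ 0.5804 -0.1118  0.1384] [0.0218 0.032  0.1384] [0.20920804009017718, 0.2092080400901752]
ptr [ 0.4456 -0.1143  0.0687] [-0.1127  0.04    0.0687] [0.8617312289235112, 0.8617312289235268]
idx [ 0.4476 -0.1495  0.0692] [-0.1135  0.0048  0.0692] [1.2578192511300255, 1.257819251130049]
0.017 [array([-0.0503,  0.0509,  0.1232]), array([0.0062, 0.0352, 0.1495]), array([-0.0443,  0.0452,  0.126 ]), array([0.0209, 0.0327, 0.1564])]
0.02 [array([-0.0483,  0.0505,  0.1208]), array([0.0086, 0.0347, 0.1473]), array([-0.0444,  0.0451,  0.1226]), array([0.0211, 0.0326, 0.1531])]
0.022 [array([-0.0469,  0.0502,  0.1192]), array([0.0103, 0.0343, 0.1459]), array([-0.0444,  0.0451,  0.1204]), array([0.0212, 0.0326, 0.151 ])]
```

```bash
python3 -c "
from k import *
go((-.011-.0423-.01,.04,.125+.0906+.02),5,1,.2)"
```

```text
8.075 [ 0.34758683 -0.09209317  0.3217465 ] [-0.77 -0.38  1.94  0.19  1.34 -2.11] [0.4 0.5 0.7] 0.08520528734909767
[-0.018,-0.024,-0.024, -2.30,0.28,2.53, 1]
[-0.018,-0.024,-0.024, -2.24,0.18,2.59, 1]
[-0.018,-0.024,-0.024, -2.19,0.09,2.65, 1]
[-0.018,-0.024,-0.024, -2.12,-0.01,2.70, 1]
[-0.018,-0.024,-0.024, -2.06,-0.11,2.75, 1]
```

{"name": "jog_arm", "arguments": {
  "plan": [
    [[-0.018,-0.024,-0.024,-2.3,0.3,2.5,1],[-0.018,-0.024,-0.024,-2.2,0.2,2.6,1],[-0.018,-0.024,-0.024,-2.2,0.1,2.6,1],[-0.018,-0.024,-0.024,-2.1,0,2.7,1],[-0.018,-0.024,-0.024,-2.1,-0.1,2.7,1]]
  ]
}}

```text
time_s: 8.7
tool_pos: [0.5025, -0.106, 0.2402]
eef_rot: [3.045, 0.437, 2.994]
ft_force: [-0.7, -0.1, 0.6]
width: 0.0854
```

```bash
python3 -c "
from k import *
go((-.011,.04,.125),5,1,.2)
save('wrist','wr7');save('scene','sc7')"
```

```text
8.7 [ 0.50252293 -0.10601225  0.24020473] [-0.63 -0.06  1.96  0.36  0.92 -2.25] [-0.7 -0.1  0.6] 0.08540911577155483
[0.000,0.002,-0.001, 0.18,-0.11,2.46, 1]
[0.000,0.002,-0.001, 0.17,-0.11,2.46, 1]
[0.000,0.002,-0.001, 0.17,-0.11,2.46, 1]
[0.000,0.002,-0.001, 0.16,-0.11,2.46, 1]
[0.000,0.002,-0.001, 0.16,-0.11,2.46, 1]
```

View pics/wr7.png

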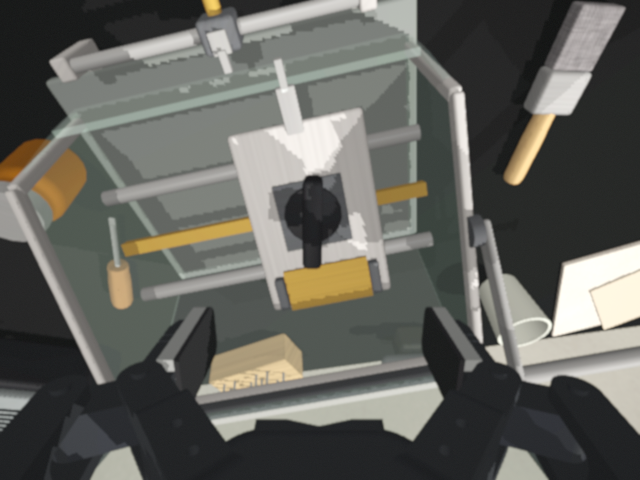

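View pics/sc7.png

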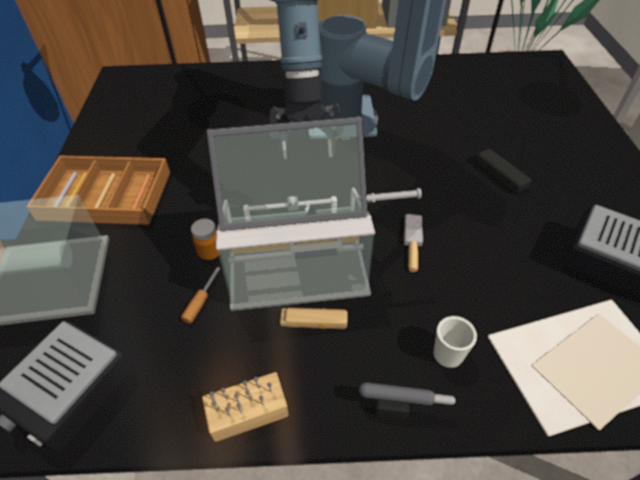

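```bash
cat > ovk.py <<'E'
from ray import *
import sys
from k import zt
def overlay(n,G,ang,box,s,out):
    f=np.load(f'pics/{n}.npz'); x0,y0,x1,y1=box; im=cv2.resize(cv2.imread(f'pics/{n}.png')[y0:y1,x0:x1],None,fx=s,fy=s,interpolation=cv2.INTER_CUBIC)
    u=np.radians(25); U=np.array([-np.sin(u),0,np.cos(u)]); X=np.array([np.cos(u),0,np.sin(u)]); Y=np.array([0,1,0])
    a=-ang; bx=X*np.cos(a)+Y*np.sin(a); by=-X*np.sin(a)+Y*np.cos(a)
    def L(pts,c): p=((proj(f,np.array([w(q,p) for p in pts]))-[x0,y0])*s+s/2-.5).astype(int); cv2.polylines(im,[p.reshape(-1,1,2)],False,c,1)
    G=np.array(G)
    for h in (.015,-.015,): L([G+U*h+bx*i*.034+by*j*.0075 for i,j in ((-1,-1),(-1,1),(1,1),(1,-1),(-1,-1))],(0,255,0) if h>0 else (0,160,0))
    for h in (-.031,-.021): L([G+U*h+.024*(X*np.cos(t)+Y*np.sin(t)) for t in np.linspace(0,6.2832,40)],(0,0,255))
    L([G-U*.031,G+U*.015],(255,0,255))
    cv2.imwrite(f'pics/{out}.png',im)
if __name__=='__main__':
    G=[float(v) for v in sys.argv[1:4]]; ang=float(sys.argv[4])
    overlay('wr7',G,ang,(210,150,430,310),3.5,'ok1'); overlay('top0',G,ang,(290,220,400,330),5,'ok2')
E
python3 ovk.py -.0115 .04 .125 .2
```

```text
(no output)
```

View pics/ok1.png

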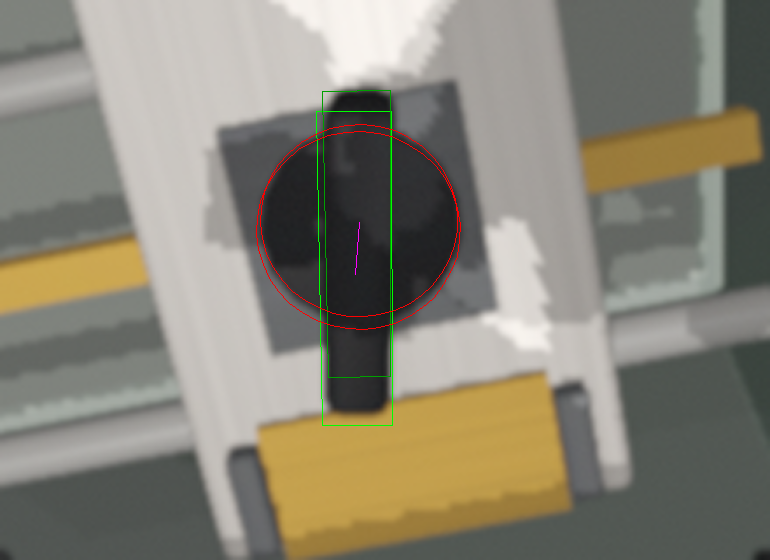

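View pics/ok2.png

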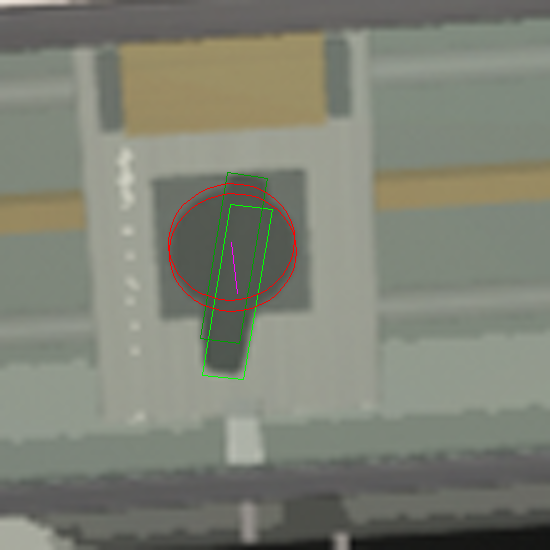

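```bash
python3 -c "
from k import *
go((-.0057,.04,.1114),4,1,.2)"
```

```text
8.8 [ 0.50225616 -0.10600068  0.23842781] [-0.63 -0.05  1.96  0.36  0.92 -2.25] [ 0.1  0.2 -0.6] 0.08521066116639818
[0.001,0.002,-0.001, 0.21,-0.15,3.40, 1]
[0.001,0.002,-0.001, 0.20,-0.15,3.40, 1]
[0.001,0.002,-0.001, 0.20,-0.14,3.40, 1]
[0.001,0.002,-0.001, 0.19,-0.14,3.41, 1]
```

{"name": "jog_arm", "arguments": {
  "plan": [
    [[0,0,0,0.2,-0.15,3.4,1],[0,0,0,0.2,-0.15,3.4,1],[0,0,0,0.2,-0.15,3.4,1],[0,0,0,0.2,-0.1,1.4,1]]
  ]
}}

```text
time_s: 9.3
tool_pos: [0.549, -0.1012, 0.1312]
eef_rot: [3.04, 0.435, 2.991]
ft_force: [-1.2, 0.5, 0.2]
width: 0.0852
```

```bash
python3 -c "
from k import *
go((-.0057,.04,.1114),1,1,.2)
save('wrist','wr8')"
```

```text
9.3 [ 0.54896881 -0.10115719  0.13117134] [-0.55  0.16  2.03  0.45  0.63 -2.32] [-1.2  0.5  0.2] 0.08522368074782123
[0.005,0.009,-0.008, 0.47,-0.62,1.91, 1]
```

View pics/wr8.png

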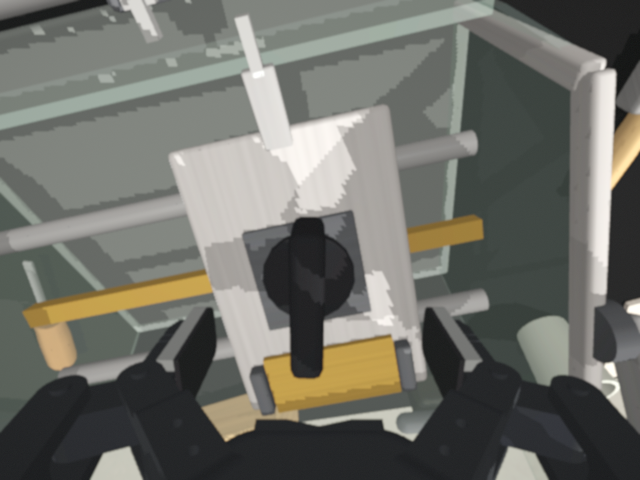

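{"name": "jog_arm", "arguments": {
  "plan": [
    [[0.005,0.01,0,0.45,-0.6,0.9,1],[0,0,0,0,0,0.9,1],[0,0,0,0,0,0,1]]
  ]
}}

```text
time_s: 9.72
tool_pos: [0.5529, -0.106, 0.1129]
eef_rot: [3.046, 0.427, 2.992]
ft_force: [-0.9, -0.1, 1.1]
width: 0.0855
```

```bash
python3 -c "
from k import *
go((-.0057,.04,.1114),1,1,.2)
save('wrist','wr9')"
```

```text
9.725 [ 0.55292165 -0.10603234  0.11293646] [-0.55  0.2   2.03  0.46  0.59 -2.34] [-0.9 -0.1  1.1] 0.08554617539972403
[-0.000,0.000,-0.007, 0.12,-0.01,0.11, 1]
```

View pics/wr9.png

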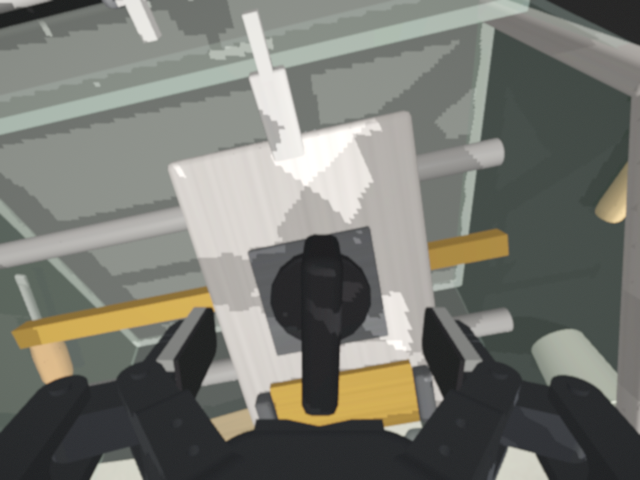

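```bash
python3 -c "
from ovk import *
overlay('wr9',[-.0115,.04,.125],.2,(220,200,430,440),3,'ok3')"
```

```text
(no output)
```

View pics/ok3.png

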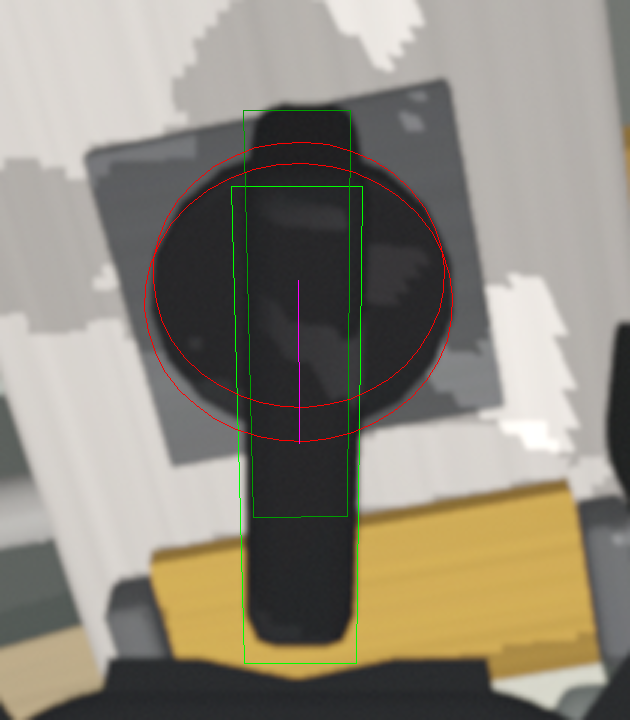

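{"name": "jog_arm", "arguments": {
  "plan": [
    [[0,0,0,0.05,0,0,0.5],[0,0,0,0,0,0,0],[0,0,0,0,0,0,0],[0,0,0,0,0,0,0]]
  ]
}}

```text
time_s: 10.28
tool_pos: [0.5529, -0.1057, 0.1148]
eef_rot: [3.045, 0.429, 2.991]
ft_force: [-2.0, 7.3, 10.8]
width: 0.0143
```

```bash
python3 -c "
from k import *
o=get_obs(); np.savez('grip0.npz',p=o['tool_pos'],r=o['eef_rot'])
go((-.0057,.04,.1114),1,0,.2);print(o['wrist_torque'])"
```

```text
10.275 [ 0.55285832 -0.10569013  0.11479008] [-0.55  0.2   2.03  0.46  0.59 -2.34] [-2.   7.3 10.8] 0.01428859165345955
[0.000,0.003,-0.008, 0.19,-0.06,0.28, 0]
[ 0.83236164 -0.35987509 -0.0239957 ]
```

{"name": "jog_arm", "arguments": {
  "plan": [
    [[0,0,0,0,0,-0.1,0]]
  ]
}}

```text
time_s: 10.4
tool_pos: [0.5527, -0.1056, 0.1151]
eef_rot: [3.044, 0.429, 2.989]
ft_force: [16.9, -0.9, -21.8]
width: 0.0139
```

```bash
python3 -c "
from k import *
o=get_obs(); print(o['wrist_torque'])
go((-.0057,.04,.1114),1,0,.2);save('wrist','wr10')"
```

```text
[-0.34765652 -0.65938045 -0.43651841]
10.4 [ 0.55270528 -0.10555942  0.11507557] [-0.55  0.2   2.03  0.46  0.59 -2.34] [ 16.9  -0.9 -21.8] 0.013907584102034487
[0.001,0.003,-0.010, 0.18,-0.07,0.31, 0]
```

View pics/wr10.png

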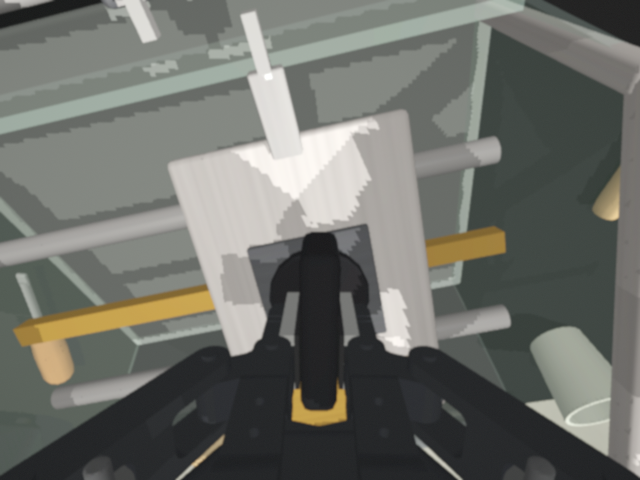

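```bash
cat > turn.py <<'E'
from k import *
d=float(sys.argv[1]); n=int(sys.argv[2])
o=get_obs(); p,Rc=pose(o); g=np.load('grip0.npz'); R0=R.from_euler('xyz',g['r'])
a=(R0.inv()*Rc).as_rotvec(); dp=p-g['p']; dc=np.array([c*dp[0]+s*dp[1],-s*dp[0]+c*dp[1],dp[2]])
print('t',o['time_s'],'turned',a.round(3),'moved case mm',(dc*1000).round(1),'expected y',round(-15*a[2],1),'F',o['ft_force'].round(1),'T',o['wrist_torque'].round(2),'w',round(o['width'],4),o['qpos'].round(2))
# drift from ideal: wanted pose at turned angle
tgt=g['p']+yt*(-.015*a[2]); e=Rc.inv().apply(tgt-p)*100; Rw=R0*R.from_rotvec([0,0,a[2]]); er=(Rc.inv()*Rw).as_rotvec()
print('err to ideal cm',e.round(2),'rot',er.round(3))
for i in range(n):
    Ri=Rc*R.from_rotvec([0,0,d*i]); print('%.3f'%d,(Ri.inv().apply(-yt*.015*d)*100).round(3))
E
python3 turn.py .15 3
```

```text
t 10.45 turned [-0.     0.     0.001] moved case mm [-0.1  0.1  0.2] expected y -0.0 F [ 9.   1.5 -9.9] T [ 0.16 -0.47 -0.22] w 0.014 [-0.55  0.2   2.03  0.46  0.59 -2.34]
err to ideal cm [-0.   -0.01  0.02] rot [ 0. -0. -0.]
0.150 [-0.047 -0.22  -0.   ]
0.150 [-0.079 -0.211 -0.   ]
0.150 [-0.11  -0.196 -0.   ]
```

{"name": "jog_arm", "arguments": {
  "plan": [
    [[0,0,0.15,-0.05,-0.22,0,0],[0,0,0.15,-0.08,-0.21,0,0]]
  ]
}}

```text
time_s: 10.7
tool_pos: [0.5531, -0.1104, 0.1148]
eef_rot: [2.915, 0.379, 2.661]
ft_force: [-3.9, -1.5, 1.2]
width: 0.014
```

```bash
python3 turn.py .15 5
```

```text
t 10.7 turned [0.001 0.    0.307] moved case mm [-0.1 -4.8  0. ] expected y -4.6 F [-3.9 -1.5  1.2] T [-0.42  0.49  0.22] w 0.014 [-0.56  0.2   2.03  0.46  0.6  -2.04]
err to ideal cm [0.   0.02 0.01] rot [-0.001 -0.    -0.   ]
0.150 [-0.111 -0.196  0.   ]
0.150 [-0.139 -0.177  0.   ]
0.150 [-0.164 -0.154  0.   ]
0.150 [-0.185 -0.128  0.   ]
0.150 [-0.202 -0.099  0.   ]
```

Turning cleanly with small forces; I'll continue.

{"name": "jog_arm", "arguments": {
  "plan": [
    [[0,0,0.15,-0.11,-0.2,0,0],[0,0,0.15,-0.14,-0.18,0,0],[0,0,0.15,-0.16,-0.15,0,0],[0,0,0.15,-0.19,-0.13,0,0],[0,0,0.15,-0.2,-0.1,0,0]]
  ]
}}

```text
time_s: 11.32
tool_pos: [0.5532, -0.1227, 0.1144]
eef_rot: [2.722, 0.122, 1.909]
ft_force: [-1.0, -0.5, 0.2]
width: 0.014
```

```bash
python3 turn.py .15 5
```

```text
t 11.325 turned [0.004 0.    1.076] moved case mm [ -1.  -17.   -0.4] expected y -16.1 F [-1.  -0.5  0.2] T [-0.19  0.31  0.28] w 0.014 [-0.58  0.21  2.02  0.47  0.61 -1.29]
err to ideal cm [0.05 0.13 0.01] rot [-0.003  0.002 -0.   ]
0.150 [-0.216 -0.064  0.001]
0.150 [-0.223 -0.031  0.001]
0.150 [-0.225  0.003  0.001]
0.150 [-0.222  0.037  0.001]
0.150 [-0.214  0.069  0.001]
```

{"name": "jog_arm", "arguments": {
  "plan": [
    [[0,0,0.15,-0.2,-0.03,0,0],[0,0,0.15,-0.22,-0.02,0,0],[0,0,0.15,-0.22,0,0,0],[0,0,0.15,-0.22,0.04,0,0],[0,0,0.15,-0.21,0.07,0,0]]
  ]
}}

```text
time_s: 11.95
tool_pos: [0.553, -0.1342, 0.1139]
eef_rot: [2.752, -0.194, 1.204]
ft_force: [0.5, 0.4, 0.3]
width: 0.0139
```

```bash
python3 turn.py .15 5;python3 -c "
from h import *
save('wrist','wr11');save('top','top11');crop('top11',290,250,400,370,5,'t11')"
```

```text
t 11.95 turned [ 0.008 -0.     1.845] moved case mm [ -2.1 -28.4  -0.9] expected y -27.7 F [0.5 0.4 0.3] T [0.05 0.24 0.39] w 0.0139 [-0.6   0.22  2.01  0.47  0.62 -0.54]
err to ideal cm [0.17 0.17 0.01] rot [-0.004  0.005 -0.   ]
0.150 [-0.199  0.104  0.001]
0.150 [-0.181  0.133  0.001]
0.150 [-0.16   0.159  0.001]
0.150 [-0.134  0.181  0.001]
0.150 [-0.105  0.199  0.001]
```

View pics/wr11.png

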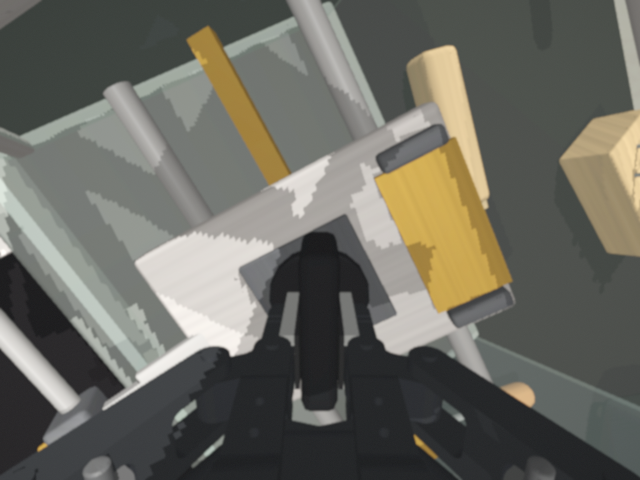

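View pics/t11.png

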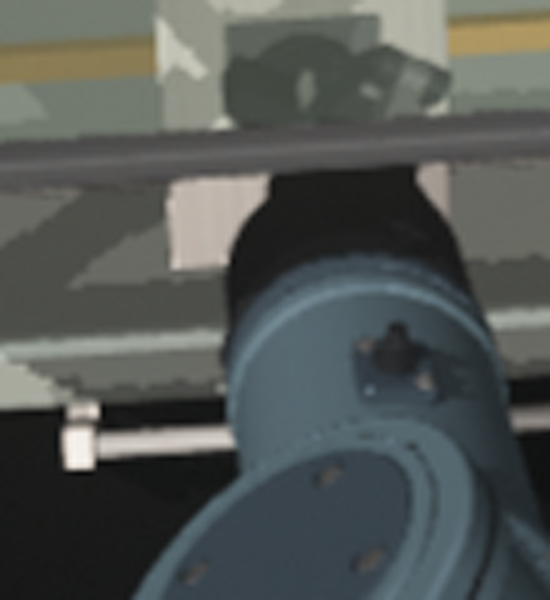

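```bash
python3 -c "
from h import *
save('scene','sc11');crop('sc11',215,100,385,240,4.5,'s11');crop('sc6',215,100,385,240,4.5,'s6')"
```

```text
(no output)
```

View pics/s11.png

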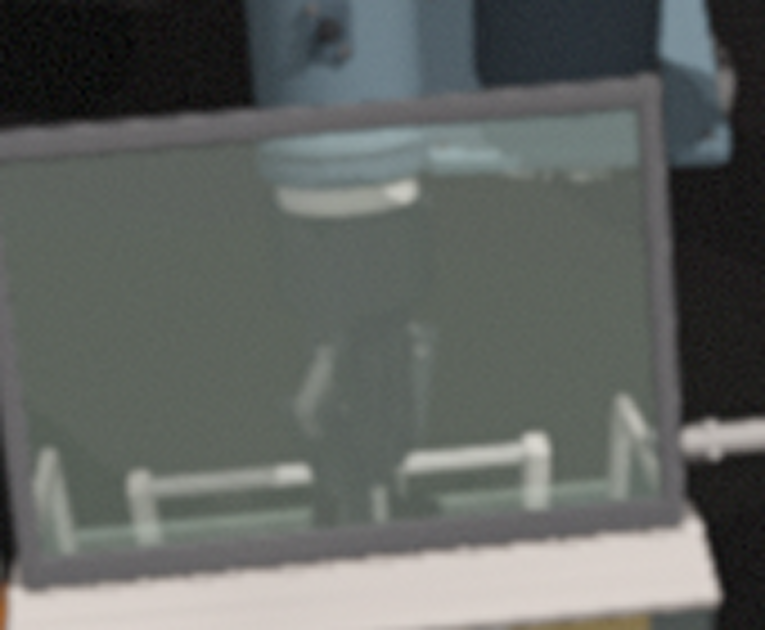

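View pics/s6.png

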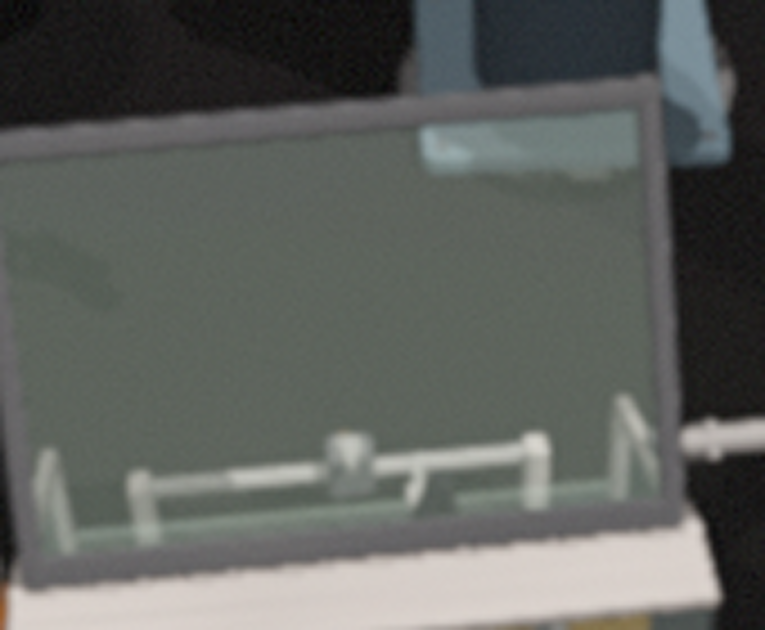

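{"name": "jog_arm", "arguments": {
  "plan": [
    [[0,0,0.14,-0.17,0.12,0,0],[0,0,0.14,-0.15,0.14,0,0],[0,0,0.14,-0.13,0.16,0,0],[0,0,0,0,0,0,0]]
  ]
}}

```text
time_s: 12.6
tool_pos: [0.553, -0.14, 0.1137]
eef_rot: [2.859, -0.33, 0.804]
ft_force: [-0.1, -0.8, -0.1]
width: 0.0139
```

```bash
python3 turn.py .15 1
```

```text
t 12.6 turned [ 1.100e-02 -1.000e-03  2.255e+00] moved case mm [ -2.6 -34.2  -1.1] expected y -33.8 F [-0.1 -0.8 -0.1] T [ 0.08  0.19 -0.22] w 0.0139 [-0.61  0.22  2.01  0.47  0.63 -0.14]
err to ideal cm [0.24 0.15 0.01] rot [-0.003  0.008 -0.   ]
0.150 [-0.141  0.175  0.001]
```

{"name": "jog_arm", "arguments": {
  "plan": [
    [[0,0,0,0,0,0,1],[0,0,0,0,0,0,1],[0,0,0,0,0,0,1],[0,0,0,0,0,0,1]]
  ]
}}

```text
time_s: 13.1
tool_pos: [0.5534, -0.1399, 0.1139]
eef_rot: [2.855, -0.328, 0.813]
ft_force: [-0.8, 0.3, -0.0]
width: 0.084
```

```bash
python3 turn.py .15 1; python3 -c "
from h import *
save('wrist','wr12')
from k import *
o=get_obs(); np.savez('grip1.npz',p=o['tool_pos'],r=o['eef_rot'])"
```

```text
t 13.1 turned [ 1.000e-02 -1.000e-03  2.246e+00] moved case mm [ -2.2 -34.1  -0.9] expected y -33.7 F [-0.8  0.3 -0. ] T [-0.05  0.23  0.  ] w 0.084 [-0.61  0.22  2.01  0.47  0.63 -0.15]
err to ideal cm [0.21 0.12 0.01] rot [-0.002  0.007 -0.   ]
0.150 [-0.143  0.174  0.001]
```

View pics/wr12.png

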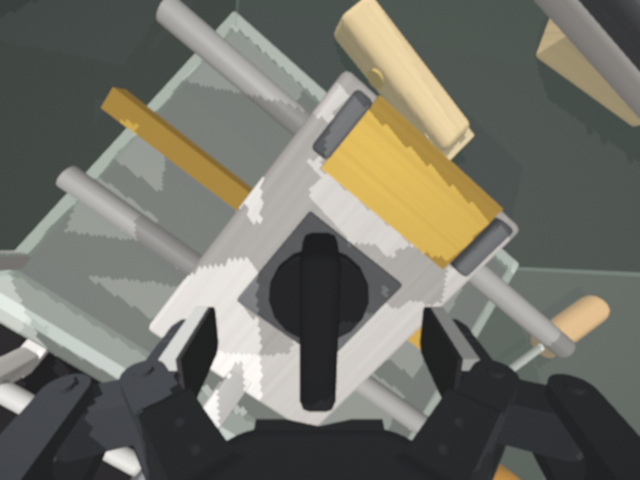

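```bash
python3 - <<'E'
from h import *
p,Rc=pose(); p1=p+Rc.apply([0,0,-.09]); print(p1, (Rc.inv().apply(np.array([.36,-.06,.32])-p1)*100/4).round(2))
E
```

```text
[ 0.51577587 -0.14258496  0.19565768] [-0.12 -3.14 -4.39]
```

{"name": "jog_arm", "arguments": {
  "plan": [
    [[0,0,0,0,0,-4.5,1],[0,0,0,0,0,-4.5,1],[0,0,0,-0.1,-3.1,-4.4,1],[0,0,0,-0.1,-3.1,-4.4,1],[0,0,0,-0.1,-3.1,-4.4,1]]
  ]
}}

```text
time_s: 13.78
tool_pos: [0.3966, -0.0805, 0.2923]
eef_rot: [2.86, -0.325, 0.812]
ft_force: [0.7, -0.8, 0.7]
width: 0.0854
```

```bash
python3 -c "
from h import *
save('top','top13');save('scene','sc13');save('wrist','wr13');crop('top13',290,250,400,370,5,'t13');crop('sc13',215,100,385,240,4.5,'s13');print(get_obs()['tool_pos'],get_obs()['qpos'].round(2))"
```

```text
[ 0.3974776  -0.08115451  0.29362945] [-0.78 -0.33  2.02  0.35  1.18 -0.06]
```

View pics/t13.png

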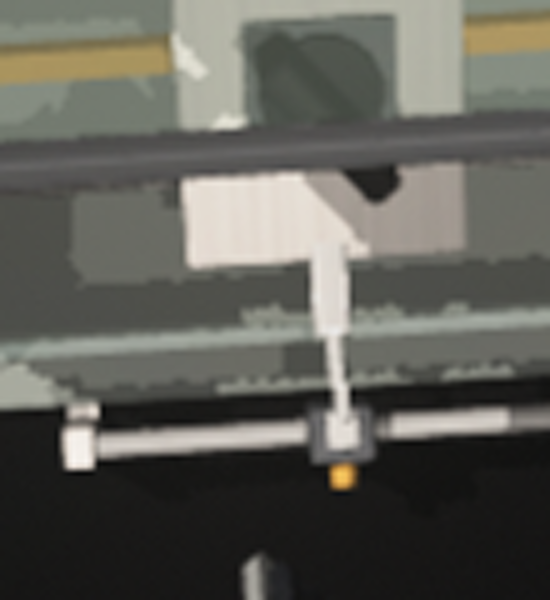

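View pics/wr13.png

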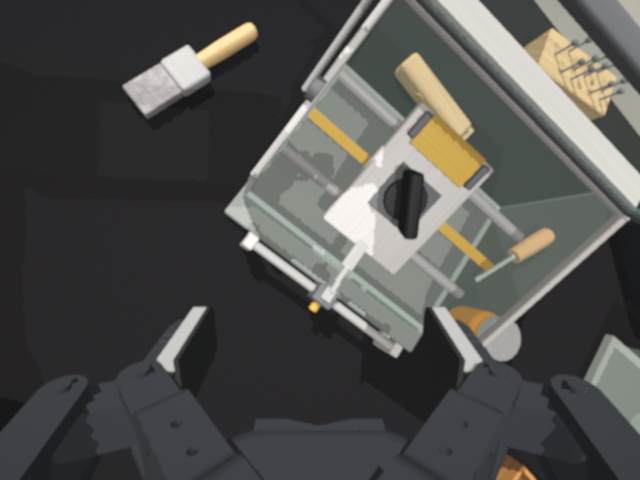

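View pics/s13.png

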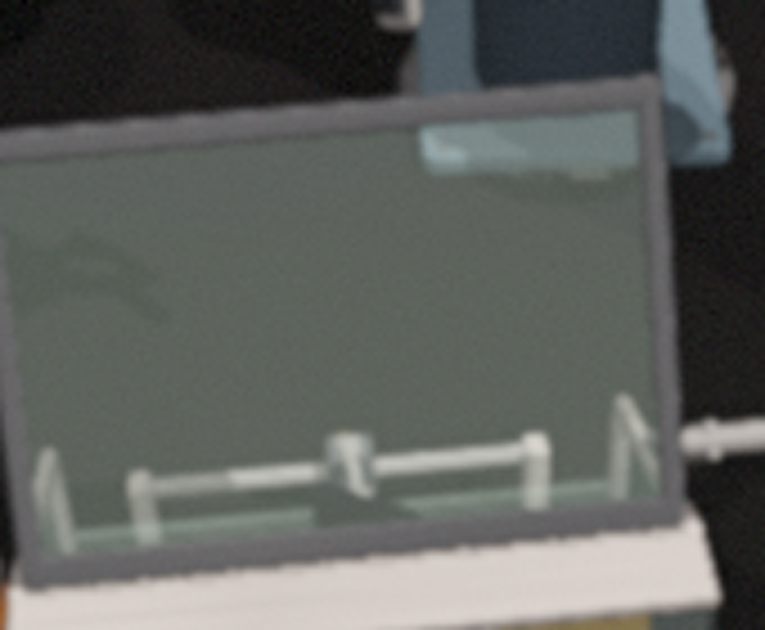

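```bash
python3 -c "
from h import *
crop('top13',340,300,375,350,14,'t14');crop('wr13',300,220,390,320,7,'w14')"
```

```text
(no output)
```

View pics/t14.png

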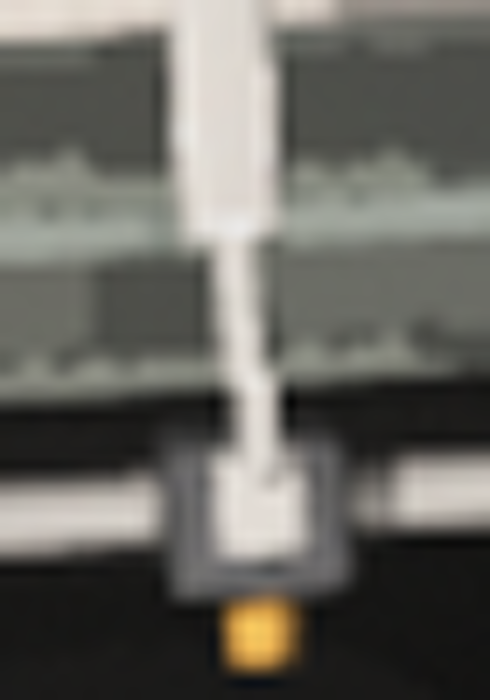

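View pics/w14.png

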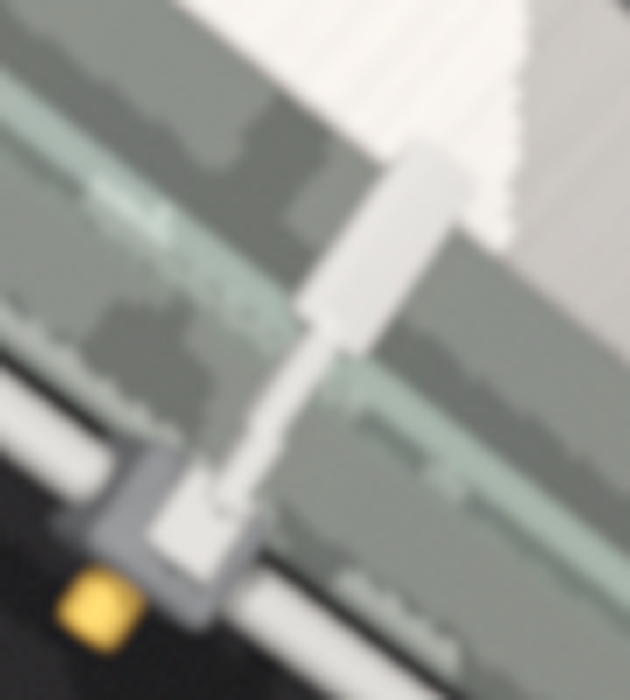

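```bash
python3 - <<'E'
from ray import *
f=np.load('pics/top13.npz'); im=cv2.imread('pics/top13.png').astype(float)
print([proj(f,w(q,(x,.004,.066)))[0].round(2) for x in (-.09,-.10,-.11,-.12,-.13)])
for r in range(316,340):
    v=im[r,350:367].mean(1); print(r,v.astype(int))
E
```

```text
[array([357.02, 314.4 ]), array([357.37, 319.59]), array([357.72, 324.79]), array([358.07, 330.01]), array([358.42, 335.24])]
316 [151 140 152 192 216 222 230 228 201 167 152 156 153 150 151 151 149]
317 [136 126 133 158 166 191 217 199 146 107 122 132 128 123 124 123 119]
318 [ 97  91  95 105 102 171 217 195 139 105 105 105 105 105 104 106 105]
319 [ 77  77  77  77  79 167 218 199 145 105 105 105 105 105 104 105 105]
320 [ 78  77  77  77  77 159 214 204 154 105 105 105 105 106 105 105 106]
321 [ 77  77  76  76  77 147 206 204 150 100 106 105 105 105 104 105 105]
322 [ 77  76  77  76  77 146 206 209 155  91 105 105 105 105 105 105 105]
323 [ 77  76  77  76  76 138 201 219 171  86 100 105 105 101  95  95  94]
324 [ 77  76  76  77  76 122 191 218 171  76  98 117 118  99  89 102 102]
325 [102 102 103 102 102 135 193 218 174  98 121 137 137 121 119 135 134]
326 [136 134 132 132 130 145 193 221 201 148 126 125 124 119 114 112 107]
327 [110 107 102 100  95 100 159 213 224 172  79  77  74  64  53  51  43]
328 [ 47  41  35  35  32  29  96 184 218 164  25  26  26  24  24  24  25]
329 [ 24  26  29  29  30  28  94 183 219 165  35  36  34  28  26  26  28]
330 [ 27  37  42  40  40  39  93 182 218 168  49  42  44  38  29  28  28]
331 [ 32  47  59  62  61  70 110 184 219 178  96  79  71  65  41  27  28]
332 [ 34  56  80  91  95 137 167 195 219 191 146 119  96  93  59  34  37]
333 [ 70  72  96 107 108 175 212 212 212 182 164 134  91  98  68  58  69]
334 [135 102  95 108 100 170 219 219 205 183 197 169  96  98  77  83 100]
335 [173 130  93 107 108 175 219 219 219 219 216 174 107  99  86 104 126]
336 [187 134  90 106 108 176 220 219 219 219 216 174 106 101  89 111 136]
337 [181 124  89 106 109 170 215 219 219 219 217 179 115 102  80  77  95]
338 [124  92  87 106 111 158 207 219 219 214 206 174 120 104  78  42  40]
339 [ 46  51  81 107 111 143 181 190 187 170 156 135 105 105  84  40  21]
```

```bash
cat > back.py <<'E'
from h import *
g=np.load('grip1.npz'); R1=R.from_euler('xyz',g['r']); o=get_obs(); p,Rc=pose(o); print(o['time_s'],p,(Rc.inv()*R1).as_rotvec().round(4),o['ft_force'].round(1),round(o['width'],4))
import sys
h=float(sys.argv[1]); n=int(sys.argv[2]); plan(g['p']+R1.apply([0,0,-h]),R1,n,1,o)
E
python3 back.py .09 3
```

```text
13.925 [ 0.3974776  -0.08115451  0.29362945] [0.0007 0.0018 0.0013] [ 0.3 -0.   0.3] 0.0852
[0.000,0.001,0.000, 0.11,3.11,4.55, 1]
[0.000,0.001,0.000, 0.11,3.11,4.55, 1]
[0.000,0.001,0.000, 0.11,3.11,4.55, 1]
```

{"name": "jog_arm", "arguments": {
  "plan": [
    [[0,0,0,0.1,3.1,4.55,1],[0,0,0,0.1,3.1,4.55,1],[0,0,0,0.1,3.1,4.55,1],[0,0,0,0,0,0,1]]
  ]
}}

```text
time_s: 14.42
tool_pos: [0.5208, -0.1466, 0.1905]
eef_rot: [2.852, -0.324, 0.813]
ft_force: [-0.3, 1.0, -0.2]
width: 0.0857
```

```bash
python3 back.py .0 3
```

```text
14.425 [ 0.52083458 -0.14663596  0.19050537] [0.0034 0.0039 0.0012] [-0.3  1.  -0.2] 0.0857
[0.001,0.001,0.000, 0.05,-0.17,2.78, 1]
[0.001,0.001,0.000, 0.05,-0.17,2.78, 1]
[0.001,0.001,0.000, 0.04,-0.16,2.78, 1]
```

{"name": "jog_arm", "arguments": {
  "plan": [
    [[0.001,0.001,0,0.05,-0.4,2.7,1],[0.001,0.001,0,0.05,-0.1,2.7,1],[0.001,0.001,0,0.05,0,2.5,1],[0,0,0,0,0,0,1]]
  ]
}}

```text
time_s: 14.92
tool_pos: [0.5518, -0.139, 0.1131]
eef_rot: [2.859, -0.325, 0.813]
ft_force: [1.1, 0.1, 0.3]
width: 0.0856
```

```bash
python3 back.py .0 1
```

```text
14.925 [ 0.55181188 -0.13897346  0.11309515] [-0.0044  0.0022  0.0009] [1.1 0.1 0.3] 0.0856
[-0.004,0.002,0.001, 0.06,0.19,-0.01, 1]
```

{"name": "jog_arm", "arguments": {
  "plan": [
    [[0,0,0,0.06,0.19,-0.1,0.5],[0,0,0,0,0,0,0],[0,0,0,0,0,0,0],[0,0,0,0,0,0,0],[0,0,0,0,0,0,0]]
  ]
}}

```text
time_s: 15.55
tool_pos: [0.5521, -0.1392, 0.1179]
eef_rot: [2.858, -0.327, 0.814]
ft_force: [4.9, -2.0, -6.8]
width: 0.0139
```

```bash
python3 turn.py .1 1
```

```text
t 15.55 turned [1.300e-02 2.000e-03 2.245e+00] moved case mm [ -3.4 -33.3   3.1] expected y -33.7 F [ 4.9 -2.  -6.8] T [-0.29 -0.21 -0.37] w 0.0139 [-0.61  0.21  2.    0.46  0.64 -0.14]
err to ideal cm [0.12 0.14 0.42] rot [-0.006  0.008 -0.   ]
0.100 [-0.095  0.116  0.   ]
```

{"name": "jog_arm", "arguments": {
  "plan": [
    [[0,0,0.05,-0.05,0.06,0,0],[0,0,0.05,-0.05,0.06,0,0],[0,0,0,0,0,0,0]]
  ]
}}

```text
time_s: 15.92
tool_pos: [0.5522, -0.1407, 0.1178]
eef_rot: [2.892, -0.353, 0.711]
ft_force: [1.5, 0.5, -1.7]
width: 0.0139
```

```bash
python3 turn.py .1 1
```

```text
t 15.925 turned [1.300e-02 1.000e-03 2.346e+00] moved case mm [ -3.4 -34.8   3. ] expected y -35.2 F [ 1.5  0.5 -1.7] T [-0.1   0.22 -0.05] w 0.0139 [-0.62  0.21  2.    0.46  0.64 -0.05]
err to ideal cm [0.13 0.13 0.42] rot [-0.005  0.009 -0.   ]
0.100 [-0.083  0.125  0.   ]
```

Turned to 2.346. I'll release and retreat to look.

{"name": "jog_arm", "arguments": {
  "plan": [
    [[0,0,0,0,0,0,1],[0,0,0,0,0,0,1],[0,0,0,0,0,0,1],[0,0,0,0,0,0,1],[0,0,0,0,0,-4,1]]
  ]
}}

```text
time_s: 16.55
tool_pos: [0.5347, -0.1414, 0.1526]
eef_rot: [2.896, -0.351, 0.711]
ft_force: [0.5, 0.3, 0.3]
width: 0.0852
```

```bash
python3 - <<'E'
from h import *
o=get_obs(); print(o['ft_force'].round(1),o['width']); p,Rc=pose(o); p1=p+Rc.apply([0,0,-.05]); print(p, (Rc.inv().apply(np.array([.38,-.07,.31])-p1)*100/4).round(2))
E
```

```text
[0.5 0.3 0.3] 0.08519707979288352
[ 0.53470036 -0.1414337   0.15260841] [-0.3  -2.72 -3.86]
```

{"name": "jog_arm", "arguments": {
  "plan": [
    [[0,0,0,0,0,-5,1],[0,0,0,-0.3,-2.7,-3.9,1],[0,0,0,-0.3,-2.7,-3.9,1],[0,0,0,-0.3,-2.7,-3.9,1],[0,0,0,-0.3,-2.7,-3.9,1]]
  ]
}}

```text
time_s: 17.18
tool_pos: [0.3763, -0.0696, 0.3167]
eef_rot: [2.894, -0.35, 0.712]
ft_force: [0.1, -0.6, 0.7]
width: 0.0855
```

```bash
cat > meas.py <<'E'
from ray import *
import sys
def meas(n):
    im=cv2.imread(f'pics/{n}.png').astype(float).mean(2)
    f=np.load(f'pics/{n}.npz'); sl=(358.07-357.37)/(330.01-319.59)
    def cen(r,bl,br):
        v=im[r]; lo=v[bl]; hi=v[br]; peak=v[352:364].max(); xs=np.arange(352,364); k=xs[np.argmax(v[352:364])]
        wgt=[max(0,min(1,(v[x]-(lo if x<k else hi))/(peak-(lo if x<k else hi)))) if abs(x-k)<4 else 0 for x in xs]; wgt=np.array(wgt); wgt[wgt<.08]=0; return (xs*wgt).sum()/wgt.sum()
    for r in range(319,331): print(r,im[r,352:364].astype(int),round(cen(r,353,361)-sl*(r-325),2))
meas(sys.argv[1])
E
python3 -c "
from h import *
save('top','top15');save('wrist','wr15');save('scene','sc15');crop('top15',340,300,375,350,12,'t15');print(get_obs()['tool_pos'],get_obs()['eef_rot'])"
python3 meas.py top13; echo; python3 meas.py top15
```

```text
[ 0.37726635 -0.07054367  0.31775936] [ 2.887989   -0.35097335  0.71258221]
319 [ 77  77  79 167 218 199 145 105 105 105 105 105] 356.72
320 [ 77  77  77 159 214 204 154 105 105 105 105 106] 356.74
321 [ 76  76  77 147 206 204 150 100 106 105 105 105] 356.71
322 [ 77  76  77 146 206 209 155  91 105 105 105 105] 356.68
323 [ 77  76  76 138 201 219 171  86 100 105 105 101] 356.73
324 [ 76  77  76 122 191 218 171  76  98 117 118  99] 356.73
325 [103 102 102 135 193 218 174  98 121 137 137 121] 356.64
326 [132 132 130 145 193 221 201 148 126 125 124 119] 357.04
327 [102 100  95 100 159 213 224 172  79  77  74  64] 357.46
328 [ 35  35  32  29  96 184 218 164  25  26  26  24] 357.53
329 [ 29  29  30  28  94 183 219 165  35  36  34  28] 357.45
330 [ 42  40  40  39  93 182 218 168  49  42  44  38] 357.42

319 [ 77  77  76 100 178 218 190 128 105 105 105 105] 357.44
320 [ 76  76  77  98 177 218 196 139 105 105 105 105] 357.47
321 [ 76  76  77  90 172 218 194 136 105 105 104 105] 357.44
322 [ 77  77  77  80 168 218 190 131 105 105 105 105] 357.42
323 [ 77  76  76  78 167 218 190 126 100 105 105 101] 357.33
324 [ 76  76  77  76 166 218 196 130  98 117 118 100] 357.23
325 [102 103 102 102 166 213 207 157 121 137 137 122] 357.32
326 [132 132 130 128 163 210 220 181 126 125 123 119] 357.58
327 [102 100  95  90 137 205 228 182  78  76  74  64] 357.61
328 [ 35  34  32  29  97 184 218 164  25  26  25  25] 357.53
329 [ 29  29  30  28  94 183 218 165  34  36  33  28] 357.45
330 [ 42  41  40  39  94 181 219 168  50  43  44  37] 357.42
```

View pics/t15.png

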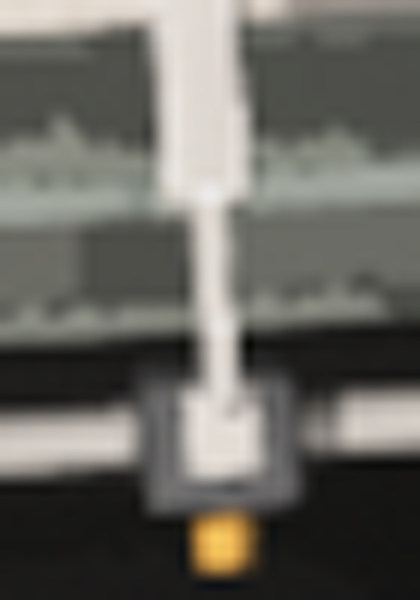

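View pics/wr15.png

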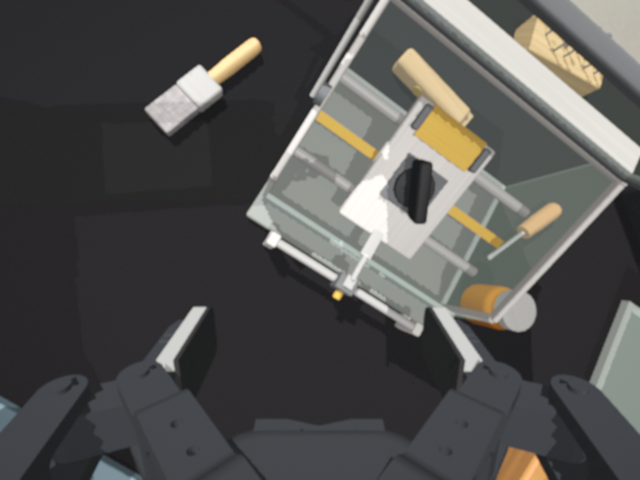

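```bash
python3 -c "
from ray import *
crop('wr15',315,220,395,310,8,'w15')
f=np.load('pics/wr15.npz')
print([((proj(f,w(q,(x,.0042,.066)))[0]-[315,220])*8+3.5).round(0).tolist() for x in (-.09,-.10,-.113,-.125)])"
```

```text
[[418.0, 269.0], [386.0, 324.0], [344.0, 398.0], [305.0, 466.0]]
```

View pics/w15.png

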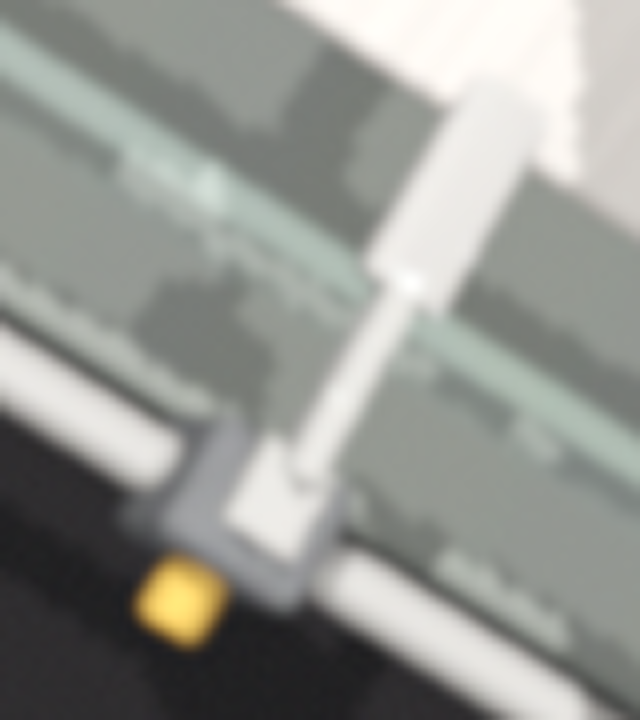

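```bash
python3 -c "
from h import *
crop('top15',190,140,490,370,2.6,'t16')"
```

```text
(no output)
```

View pics/t16.png

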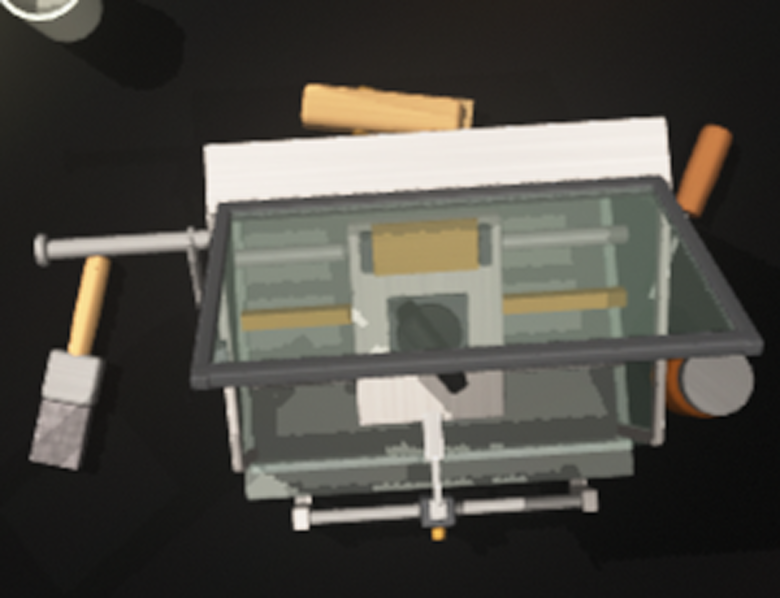

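The wrist crop shows the two pointers forming one straight line, with no step at the joint near (345,400). The top view shows the stay back with its disc at (42,249), the same place as before, the lid up, and the brush, jar, graver and clamp unmoved. The arm is clear and still, so I'm handing in.

```bash
python3 -c "
from plant import *
print(close_job())"
```

```text
the job is handed in; nothing more can be done
None
```

I flipped the stay back to its stop and the clear lid stands propped open. Then I turned the knob clockwise about 2.35 rad in two grips, which brought the carriage pointer in line with the index pointer. I handed the job in at about 17 s of the 72 s allowed, with the arm backed off.

- **Stay:** it met its stop firmly, at about 42 N. Afterwards its disc was within about 1° of where the stop should put it, and it was in the same place in the last top view.
- **Pointers:** after the first turn they were about 1.4 mm apart. The last top view puts the difference at about 0.1 px, or 0.2 mm. The wrist close-up shows one straight line with no step.
- **Everything else:** in the pictures, the index block, brush, jar, graver and clamp had not moved.
- **What went less smoothly:**
  - The bar slid up to about 11 mm in the jaws on the way over, with no effect on the result.
  - As the jaws closed on the knob, the arm was pushed 2 to 4 mm up along the knob's axis. A small pull I made during the first grip read about 28 N.

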